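# Lay the coffee table from two piles of stacking cups

## Task

Lay the coffee table: take the two piles of espresso cups on the tray apart and stand each cup upright in the well of the saucer of its own colour. It is china: set every cup down gently, never drop it or knock one over, and leave the saucers where they have been laid.

Things in the scene. Friction and masses are not known exactly. Their poses are not given: they have to be found in the camera images.
- cup_blue: Blue stacking espresso cup, stiff china, 56 mm high, 0.11 kg; all cups alike. Origin: centre of the foot's underside, z up. Foot 44 mm across, 10 mm high; round body above it 56 mm across, 60 at the rim, wall 4. Loop handle along +x, to 56 mm from the axis, 17 to 51 mm up: grip across y. In a pile the foot sits loosely in the rim below (pitch 46 mm).
- saucer_blue: Blue saucer, loose on the table, 112 mm across, 13 mm high, 0.16 kg. Origin: centre of its underside, z up. Its flat round well, 62 mm across, has its floor 6 mm up: the foot belongs there. (The two piles of cups, three and two high, 160 mm apart, start on a wooden tray, floor 6 mm, rim 22 mm high; pile tops under 160 mm.)
- cup_red: Red stacking espresso cup, stiff china, 56 mm high, 0.11 kg; all cups alike. Origin: centre of the foot's underside, z up. Foot 44 mm across, 10 mm high; round body above it 56 mm across, 60 at the rim, wall 4. Loop handle along +x, to 56 mm from the axis, 17 to 51 mm up: grip across y. In a pile the foot sits loosely in the rim below (pitch 46 mm).
- saucer_red: Red saucer, loose on the table, 112 mm across, 13 mm high, 0.16 kg. Origin: centre of its underside, z up. Its flat round well, 62 mm across, has its floor 6 mm up: the foot belongs there. (The two piles of cups, three and two high, 160 mm apart, start on a wooden tray, floor 6 mm, rim 22 mm high; pile tops under 160 mm.)
- cup_yellow: Yellow stacking espresso cup, stiff china, 56 mm high, 0.11 kg; all cups alike. Origin: centre of the foot's underside, z up. Foot 44 mm across, 10 mm high; round body above it 56 mm across, 60 at the rim, wall 4. Loop handle along +x, to 56 mm from the axis, 17 to 51 mm up: grip across y. In a pile the foot sits loosely in the rim below (pitch 46 mm).
- saucer_yellow: Yellow saucer, loose on the table, 112 mm across, 13 mm high, 0.16 kg. Origin: centre of its underside, z up. Its flat round well, 62 mm across, has its floor 6 mm up: the foot belongs there. (The two piles of cups, three and two high, 160 mm apart, start on a wooden tray, floor 6 mm, rim 22 mm high; pile tops under 160 mm.)
- cup_green: Green stacking espresso cup, stiff china, 56 mm high, 0.11 kg; all cups alike. Origin: centre of the foot's underside, z up. Foot 44 mm across, 10 mm high; round body above it 56 mm across, 60 at the rim, wall 4. Loop handle along +x, to 56 mm from the axis, 17 to 51 mm up: grip across y. In a pile the foot sits loosely in the rim below (pitch 46 mm).
- saucer_green: Green saucer, loose on the table, 112 mm across, 13 mm high, 0.16 kg. Origin: centre of its underside, z up. Its flat round well, 62 mm across, has its floor 6 mm up: the foot belongs there. (The two piles of cups, three and two high, 160 mm apart, start on a wooden tray, floor 6 mm, rim 22 mm high; pile tops under 160 mm.)
- cup_grey: Dark grey (nearly black) stacking espresso cup, stiff china, 56 mm high, 0.11 kg; all cups alike. Origin: centre of the foot's underside, z up. Foot 44 mm across, 10 mm high; round body above it 56 mm across, 60 at the rim, wall 4. Loop handle along +x, to 56 mm from the axis, 17 to 51 mm up: grip across y. In a pile the foot sits loosely in the rim below (pitch 46 mm).
- saucer_grey: Dark grey (nearly black) saucer, loose on the table, 112 mm across, 13 mm high, 0.16 kg. Origin: centre of its underside, z up. Its flat round well, 62 mm across, has its floor 6 mm up: the foot belongs there. (The two piles of cups, three and two high, 160 mm apart, start on a wooden tray, floor 6 mm, rim 22 mm high; pile tops under 160 mm.)
Mind the look-alikes: they are no part of the job. What is shaped like the saucer_blue but white is not meant.

How it is judged:
By the outcome, as a careful person would: the job done as asked, in the order asked, and still so for the second after the job is handed in, with the robot touching nothing.
It also fails if it takes over 131 s, if anything falls off the work surface, if the arm or the gripper's body presses on something with over 40 N, if the wrist force passes 120 N, or if a joint passes its speed limit or range.

## Robot

A 7-joint arm with a two-finger parallel gripper is mounted at the origin on the work surface. World frame = base frame: x ahead of the robot, y to its left, z up, the work surface at z = 0. Lengths are in m, angles in rad, forces in N, time in s.
With the tool pointing down it reaches from about 0.4 to 0.9 m from the base axis. Payload 5.6 kg.
Tool frame: the origin (TCP) lies between the finger pads; the fingertips stand 17 mm ahead of it and the grasp point (between the pads) lies 2 mm behind it; z points along the fingers, y is the line along which they close (so a half turn about z gives the same grasp; the last joint's range is limited). The gripper opens to 92 mm and grips with 3 to 60 N. Pads are 20 mm wide; open, the fingers measure 128 mm over their backs; the gripper's body (75 mm by 189 mm) begins 69 mm behind the grasp point.
Start: joints at [1.18, 0.468, -0.012, 1.603, 0.006, 1.071, -0.056], TCP at [0.221, -0.611, 0.232] pointing down, gripper open.
Joint ranges: [-2.53, 2.53], [-0.31, 2.02], [-1.57, 1.55], [0.28, 2.44], [-1.29, 4.43], [0.15, 1.84], [-2.92, 2.92]. Speed limits (rad/s): [2.57, 2.57, 3.14, 3.14, 3.14, 3.14, 3.14].

## Interface

Orientations are given as a rotation vector (axis times angle).
In Python, from plant import readout, imaging, order gives the robot as it stands.
- The arm moves only by the tool drive_tool, never from a script. Its argument "commands" is a list of rows, each an object with "dp": the shift along the tool's x, y, z scaled (see below), a list of three; "turn": the turn, a rotation vector about the tool's x, y, z scaled (see below), a list of three; "fingers": the finger opening in mm, from 0 to 91.9. A call has 1 to 5 rows; each row shifts and turns the commanded pose from where the row before left it, along the tool's axes as they then stand; what a row does not reach is not made up. The controller multiplies each number of a shift by 0.075 m and each number of a turn by 6 degrees. A row lasts 1/8 s, in which the tool goes at most 62.5 mm and 10.7 degrees, less where a joint would pass 70% of its speed; a pose out of reach is approached as far as the arm can. A call with a number of a shift or a turn outside -1 to 1 is refused whole. A call with a gripper value outside its range is refused whole. The fingers move at their own pace and stop on an object; "grip_force" is the grip in N (left out, the last holds). Time passes only in rows, so rows that do not move let the fingers close. It gives the time, the measured TCP pose, the force, the opening and the grip force at its end, in the units of the state.
- readout.read_state(): the state, without advancing time (a new reading comes with each control period).
- imaging.capture(name): name is "side" or "top"; returns (picture, depth): 384x512x3 uint8, blue, green, red; 384x512 float32, m along the optical axis (not along the pixel's ray), 0 where there is no reading.
- imaging.camera_params(name): a dict with "camera_matrix" (3x3 intrinsics, pixels), "k1" (the pictures are not rectified: a ray, as slopes to the right and down, at radius r is drawn at 1 + k1 r^2 times it, then the intrinsics apply), "cam_to_world" (4x4, takes a point from camera to world coordinates). Camera axes: x right, y down, z forward; pixel columns grow to the right and rows downward; lengths in m; the calibration is good to about 2 mm. A picture is of the moment at which its call begins. camera_params takes no time and is no camera call.
- order.hand_in(): hands the job in; it is judged then, once.
The state is a dict: "clock": time; "joint_positions": joint angles; "joint_velocities": joint speeds; "joint_torque": joint torques, N m; "position": TCP position; "ee_rot": TCP orientation; "force": force on the tool from outside, world axes, zero at the start; "ft_torque": the same for the moment, N m; "grip_width": finger opening in m; "gripper_force": force on a finger pad.
Only numpy, scipy, OpenCV 4.12 (cv2) and the standard library are available. Lean on these libraries where they do the work, as an engineer would, in place of code of your own. Each camera call takes 0.05 s, during which the arm holds its last target. There are 200 camera calls.

## Working session

There is one attempt and no reset: what is moved stays moved. The work goes in short steps, Python scripts to look and compute and a tool call to move; the robot and the scene stay as the last step left them, time stands still between calls to the robot, and variables do not carry over. Pictures are saved under pics/ and viewed, at most 14 in all, crops included, and the job is handed in when it is done.

Besides the shell and the picture viewer there is one more tool, called as a command line: name --argument value ..., lists and objects as JSON in quotes. drive_tool: Moves the arm, as the interface text tells. Shifts and turns lie within -1 to 1; 1 stands for 0.075 m of shift or 6 degrees of turn. Its arguments: {"type":"object","properties":{"commands":{"type":"array"},"grip_force":{"type":"number"}},"required":["commands"]}

```bash
ls; mkdir -p pics; cat > h.py <<'E'
import numpy as np, cv2
from plant import readout, imaging, order
def ray(name,uv):
    p=imaging.camera_params(name);K=np.array(p["camera_matrix"]);k=p["k1"];T=np.array(p["cam_to_world"])
    uv=np.atleast_2d(uv).astype(float)
    d=cv2.undistortPoints(uv.reshape(-1,1,2),K,np.array([k,0,0,0,0.])).reshape(-1,2)
    return T,np.c_[d,np.ones(len(d))]
def plane(name,uv,z):
    T,d=ray(name,uv);w=d@T[:3,:3].T;o=T[:3,3]
    return o+w*((z-o[2])/w[:,2])[:,None]
def cloud(name,depth):
    v,u=np.mgrid[:384,:512];T,d=ray(name,np.c_[u.ravel(),v.ravel()])
    return ((d*depth.reshape(-1,1))@T[:3,:3].T+T[:3,3]).reshape(384,512,3)
E
python3 - <<'E'
from h import *
for n in("side","top"):
    im,d=imaging.capture(n);cv2.imwrite(f"pics/{n}0.png",im);np.savez(f"{n}0.npz",im=im,d=d)
    p=imaging.camera_params(n);print(n,p)
s=readout.read_state();print(s)
E
```

```text
pics
side {'camera_matrix': array([[354.53064662,   0.        , 253.21406519],
       [  0.        , 354.53064662, 186.4069222 ],
       [  0.        ,   0.        ,   1.        ]]), 'k1': -0.011431984916409326, 'cam_to_world': array([[ 9.93593143e-01, -6.44081738e-02,  9.28668529e-02,
         4.91720012e-01],
       [-1.13015327e-01, -5.62985913e-01,  8.18702875e-01,
        -8.02528055e-01],
       [-4.48427065e-04, -8.23952941e-01, -5.66658054e-01,
         6.58522149e-01],
       [ 0.00000000e+00,  0.00000000e+00,  0.00000000e+00,
         1.00000000e+00]])}
top {'camera_matrix': array([[367.9121347 ,   0.        , 258.82745036],
       [  0.        , 367.9121347 , 186.72377423],
       [  0.        ,   0.        ,   1.        ]]), 'k1': -0.0028513142259310054, 'cam_to_world': array([[-0.00718931, -0.99467323,  0.10282744,  0.48945802],
       [-0.99994506,  0.00793538,  0.00684827,  0.00764036],
       [-0.00762776, -0.10277255, -0.99467564,  1.05834848],
       [ 0.        ,  0.        ,  0.        ,  1.        ]])}
{'clock': 0.1, 'joint_positions': array([ 1.17997814,  0.46824964, -0.01158717,  1.60351616,  0.00600247,
        1.07138872, -0.05630228]), 'joint_velocities': array([-7.68115988e-04, -2.41263983e-03,  6.49168749e-04,  4.46778607e-04,
       -1.82491943e-03,  4.87104027e-05,  8.31163444e-05]), 'joint_torque': array([ 6.71281250e-04, -5.21653891e+01, -1.27991574e-02, -2.44367713e+01,
       -5.68394910e-02,  1.41343832e-02,  7.84555482e-05]), 'position': array([ 0.22131456, -0.61064639,  0.23076755]), 'ee_rot': array([-3.09276943e+00, -5.43222653e-01,  6.01325607e-04]), 'force': array([-0.50391418,  0.10298545,  0.27090867]), 'ft_torque': array([-0.02097955,  0.00673823, -0.01581251]), 'gripper_force': 0.0, 'grip_width': 0.09190975311357659}
```

View pics/side0.png

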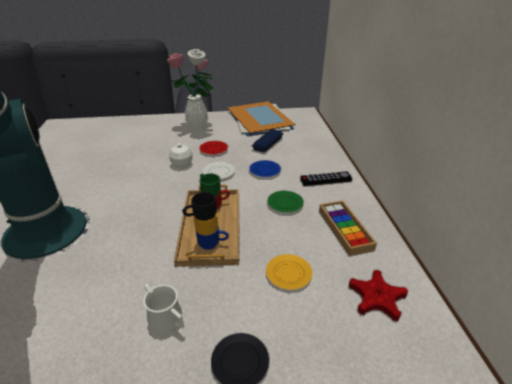

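View pics/top0.png

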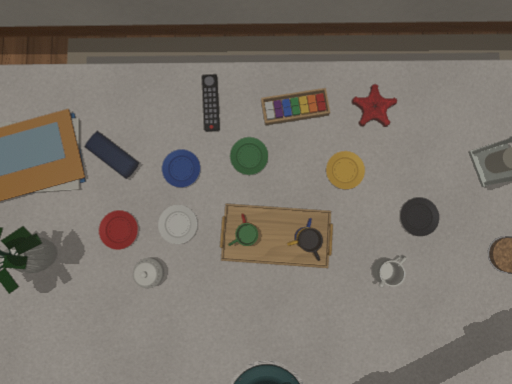

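The side view shows the black/yellow/blue pile at (207,220) and the green/red pile at (210,187). In the top view these sit at (310,240) and (247,234). The saucers in the top view are blue (181,168), red (118,230), yellow (346,170), green (249,156) and grey (419,217). The white one at (178,225) is the decoy.

```bash
cat > m.py <<'E'
from h import *
def masks(im):
    h=cv2.cvtColor(im,cv2.COLOR_BGR2HSV);H,S,V=[h[...,i].astype(int) for i in range(3)]
    return dict(blue=(abs(H-113)<12)&(S>140)&(V>50),red=((H<7)|(H>172))&(S>140)&(V>40),
      yellow=(abs(H-23)<5)&(S>165)&(V>90),green=(abs(H-68)<18)&(S>90)&(V>25),grey=(V<50)&(S<110))
E
python3 - <<'E'
from m import *
D={n:np.load(n+"0.npz") for n in("side","top")}
M={n:masks(D[n]["im"]) for n in D};C={n:cloud(n,D[n]["d"]) for n in D}
sa={"top":dict(blue=(181,168),red=(118,230),yellow=(346,170),green=(249,156),grey=(419,217)),
"side":dict(blue=(265,170),red=(213,148),yellow=(289,272),green=(285,202),grey=(240,358))}
for c in sa["top"]:
    o=[]
    for n in("top","side"):
        m=cv2.morphologyEx(M[n][c].astype(np.uint8),cv2.MORPH_CLOSE,np.ones((3,3)))
        cs,_=cv2.findContours(m,cv2.RETR_EXTERNAL,cv2.CHAIN_APPROX_NONE)
        k=max((k for k in cs if cv2.pointPolygonTest(k,sa[n][c],True)>-6),key=cv2.contourArea)
        w=plane(n,k.reshape(-1,2),0.012)
        (x,y),r=cv2.minEnclosingCircle(w[:,:2].astype(np.float32))
        e=cv2.fitEllipse(w[:,:2].astype(np.float32))
        full=np.zeros(m.shape,np.uint8);cv2.drawContours(full,[k],-1,1,-1)
        z=C[n][full>0][:,2];o.append((np.round(e[0],4),np.round(e[1],3),np.round(np.percentile(z,[10,50,90]),4)))
    # triangulate the centres: offset of top/side centres fixes the height
    print(c,o)
for n in("top","side"):
    for c in M[n]:
        p=C[n];q=p[M[n][c]&(p[...,2]>0.025)&(p[...,0]>.3)&(p[...,0]<.55)&(abs(p[...,1]+.0)<.25)]
        print(n,c,len(q),np.round(np.median(q,0),3),np.round(np.percentile(q,[2,98],0),3).tolist()) if len(q) else 0
im=cv2.resize(D["top"]["im"][195:275,215:340],None,fx=6,fy=6,interpolation=cv2.INTER_CUBIC);
im2=cv2.resize(D["side"]["im"][165:265,170:250],None,fx=5,fy=5,interpolation=cv2.INTER_CUBIC)
cv2.imwrite("pics/ctop.png",im);cv2.imwrite("pics/cside.png",im2)
E
```

```text
Traceback (most recent call last):
ValueError: max() iterable argument is empty
```

```bash
python3 - <<'E'
from m import *
D={n:np.load(n+"0.npz") for n in("side","top")}
P={"top":dict(blue=(181,168),red=(118,230),yellow=(346,170),green=(249,156),grey=(419,217),cg=(247,234),cgr=(310,240)),
"side":dict(blue=(265,170),red=(213,148),yellow=(289,272),green=(285,202),grey=(240,358),cy=(205,222),cb=(207,241),cg=(210,188))}
for n in P:
    h=cv2.cvtColor(D[n]["im"],cv2.COLOR_BGR2HSV)
    for c,(u,v) in P[n].items(): 
        q=h[v-3:v+4,u-3:u+4].reshape(-1,3);print(n,c,np.median(q,0),q.min(0),q.max(0))
im=cv2.resize(D["top"]["im"][195:275,215:340],None,fx=6,fy=6,interpolation=cv2.INTER_CUBIC);
im2=cv2.resize(D["side"]["im"][165:265,170:250],None,fx=5,fy=5,interpolation=cv2.INTER_CUBIC)
cv2.imwrite("pics/ctop.png",im);cv2.imwrite("pics/cside.png",im2)
E
```

```text
top blue [111. 132. 109.] [111 127 108] [112 136 111]
top red [  1. 166. 126.] [  0 161 126] [  2 170 127]
top yellow [ 21. 154. 156.] [ 20 152 155] [ 21 157 157]
top green [61. 89. 95.] [59 85 93] [63 94 96]
top grey [ 8. 14. 54.] [ 0  5 52] [23 24 57]
top cg [58. 88. 99.] [57 85 97] [ 59  91 100]
top cgr [12. 28. 61.] [ 5 21 59] [20 33 63]
side blue [111. 217. 115.] [110 211 108] [112 223 117]
side red [  0. 224. 141.] [  0 218 121] [  1 231 144]
side yellow [ 20. 209. 192.] [ 20 207 190] [ 21 212 193]
side green [ 65. 170.  84.] [ 64 165  82] [ 65 178  87]
side grey [120.  26.  31.] [100  16  29] [135  40  33]
side cy [ 20. 211.  99.] [17 64 20] [ 20 219 108]
side cb [111. 216.  58.] [110 207  56] [112 237  60]
side cg [ 65. 170.  42.] [ 63 141  38] [ 68 182  52]
```

View pics/ctop.png

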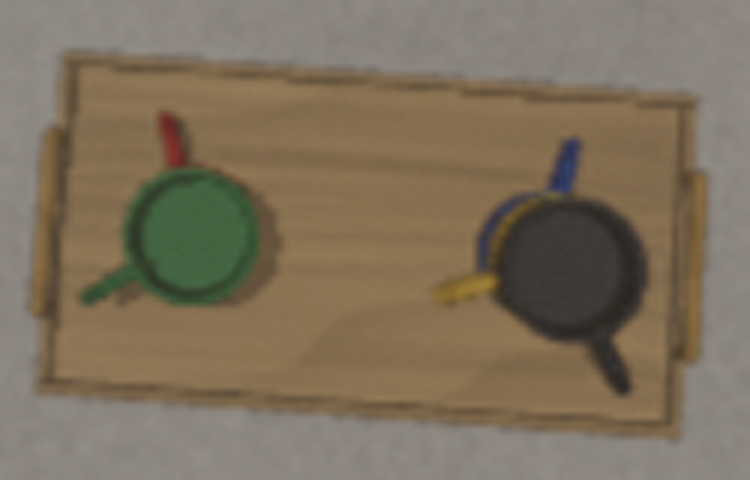

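View pics/cside.png

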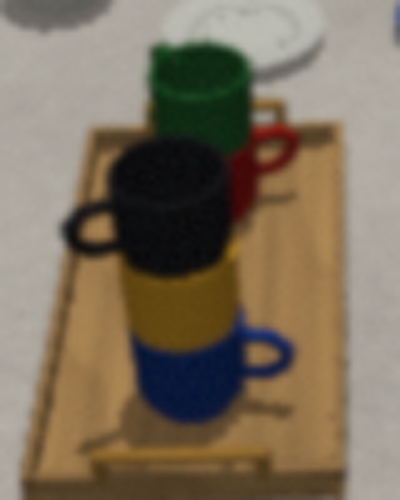

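The crops show the green handle to the lower-left and the red one up. The yellow handle points left, the blue one up, and the black one lower-right. The masks need looser thresholds.

```bash
cat > m.py <<'E'
from h import *
def masks(im):
    h=cv2.cvtColor(im,cv2.COLOR_BGR2HSV);H,S,V=[h[...,i].astype(int) for i in range(3)]
    return dict(blue=(abs(H-112)<10)&(S>90)&(V>35),red=((H<8)|(H>172))&(S>110)&(V>30),
      yellow=(abs(H-21)<5)&(S>125)&(V>60),green=(abs(H-63)<14)&(S>55)&(V>20),grey=(V<85)&(S<60))
def blob(m,uv):
    m=cv2.morphologyEx(m.astype(np.uint8),cv2.MORPH_CLOSE,np.ones((3,3)))
    cs,_=cv2.findContours(m,cv2.RETR_EXTERNAL,cv2.CHAIN_APPROX_NONE)
    return max((k for k in cs if cv2.pointPolygonTest(k,uv,True)>-8),key=cv2.contourArea)
E
python3 - <<'E'
from m import *
D={n:np.load(n+"0.npz") for n in("side","top")}
M={n:masks(D[n]["im"]) for n in D};C={n:cloud(n,D[n]["d"]) for n in D}
sa={"top":dict(blue=(181,168),red=(118,230),yellow=(346,170),green=(249,156),grey=(419,217)),
"side":dict(blue=(265,170),red=(213,148),yellow=(289,272),green=(285,202),grey=(240,358))}
for c in sa["top"]:
    for n in("top","side"):
        k=blob(M[n][c],sa[n][c]);w=plane(n,k.reshape(-1,2),0.012)
        e=cv2.fitEllipse(w[:,:2].astype(np.float32))
        full=np.zeros((384,512),np.uint8);cv2.drawContours(full,[k],-1,1,-1)
        p=C[n][full>0]
        print(c,n,np.round(e[0],4),np.round(e[1],3),"z",np.round(np.percentile(p[:,2],[10,50,90]),4))
for n in("top","side"):
    for c in M[n]:
        p=C[n];q=p[M[n][c]&(p[...,2]>0.03)&(p[...,0]>.25)&(p[...,0]<.5)&(abs(p[...,1])<.25)]
        if len(q): print(n,c,len(q),np.round(np.median(q,0),3),np.round(np.percentile(q,[2,98],0),3).tolist())
for c,uv in dict(green=(247,234),grey=(310,240)).items():
    k=blob(M["top"][c],uv);print(c,cv2.minAreaRect(k),cv2.contourArea(k))
# top-view handle tips (px from crop) : crop/6+offset
tips=dict(green=(85,298),red=(167,118),yellow=(440,294),blue=(574,143),grey=(624,390))
for c,t in tips.items():
    z={'green':.085,'red':.040,'yellow':.085,'blue':.04,'grey':.13}[c]
    print("tip",c,plane("top",[(t[0]-2.5)/6+215,(t[1]-2.5)/6+195],z).round(4))
for c,t,z,r in(("green",(191,236),.108,65),("grey",(572,268),.154,73)):
    print("rim",c,plane("top",[(t[0]-2.5)/6+215,(t[1]-2.5)/6+195],z).round(4))
E
```

```text
blue top [0.6538 0.2395] [0.105 0.105] z [0.0056 0.0096 0.0139]
blue side [0.65   0.2395] [0.103 0.105] z [0.0045 0.008  0.0122]
red top [0.4791 0.415 ] [0.106 0.107] z [0.0054 0.0098 0.0143]
red side [0.4754 0.4147] [0.104 0.106] z [0.0042 0.0079 0.0122]
yellow top [ 0.6445 -0.2328] [0.105 0.106] z [0.0059 0.0099 0.0142]
yellow side [ 0.6415 -0.2315] [0.108 0.108] z [0.0043 0.0083 0.0119]
green top [0.6884 0.0433] [0.106 0.106] z [0.0057 0.01   0.0144]
green side [0.6848 0.044 ] [0.106 0.106] z [0.0042 0.0083 0.0121]
grey top [ 0.5098 -0.4377] [0.106 0.108] z [0.0056 0.0101 0.0145]
grey side [ 0.5074 -0.4353] [0.102 0.11 ] z [0.0048 0.0082 0.012 ]
top blue 15 [ 0.491 -0.12   0.058] [[0.485, -0.123, 0.054], [0.499, 0.008, 1.058]]
top red 17 [0.489 0.008 1.058] [[0.489, 0.008, 0.055], [0.5, 0.058, 1.058]]
top yellow 122 [ 0.451 -0.08   0.043] [[0.413, -0.183, 0.036], [0.491, 0.12, 1.058]]
top green 384 [0.465 0.048 0.069] [[0.441, 0.008, 0.064], [0.49, 0.08, 1.058]]
top grey 496 [ 0.453 -0.113  0.115] [[0.416, -0.136, 0.062], [0.489, 0.008, 1.058]]
side blue 221 [ 0.457 -0.136  0.047]
[... 167 characters left out ...]
 [[0.409, -0.187, 0.032], [0.486, -0.116, 0.111]]
side green 360 [0.464 0.032 0.095] [[0.438, -0.085, 0.073], [0.489, 0.078, 0.153]]
side grey 542 [ 0.449 -0.129  0.137] [[0.405, -0.14, 0.05], [0.481, -0.083, 0.154]]
green ((243.3103485107422, 234.22415161132812), (27.423185348510742, 21.198650360107422), 3.3664605617523193) 351.5
grey ((311.17999267578125, 240.26002502441406), (35.00000762939453, 22.600004196166992), 36.869895935058594) 458.0
tip green [[0.4392 0.0942 0.085 ]]
tip red [[0.5187 0.0605 0.04  ]]
tip yellow [[ 0.4399 -0.0607  0.085 ]]
tip blue [[ 0.5058 -0.1264  0.04  ]]
tip grey [[ 0.4024 -0.1331  0.13  ]]
rim green [[0.4663 0.0469 0.108 ]]
rim grey [[ 0.4535 -0.1095  0.154 ]]
```

```bash
cat > pl.py <<'E'
from h import *
from scipy.optimize import least_squares
from scipy.spatial.transform import Rotation as R
def fitc(q,r=None):
    f=lambda p:np.hypot(q[:,0]-p[0],q[:,1]-p[1])-(p[2] if r is None else r)
    return least_squares(f,[*q[:,:2].mean(0),.028],loss="soft_l1",f_scale=.002).x
def plan(x,y,z,yaw,n=None):
    """rows (tool axes, scaled) from the measured pose to TCP x,y,z with tool x at yaw deg, pointing down"""
    s=readout.read_state();p=s["position"];A=R.from_rotvec(s["ee_rot"])
    B=R.from_euler("z",yaw,degrees=True)*R.from_euler("x",180,degrees=True)
    w=(A.inv()*B).as_rotvec(degrees=True);d=np.array([x,y,z])-p
    n=n or int(np.ceil(max(np.linalg.norm(d)/.058,abs(w).max()/6,1)))
    for i in range(n):
        Ri=A*R.from_rotvec(w*i/n,degrees=True)
        print(np.round(Ri.inv().apply(d/n)/.075,3).tolist(),np.round(w/n/6,3).tolist())
    print("n",n,"from",p.round(4),"yaw",np.degrees(np.arctan2(A.as_matrix()[1,0],A.as_matrix()[0,0])).round(2),"t",s["clock"],"F",s["force"].round(1),"w",round(s["grip_width"],4),round(s["gripper_force"],1))
E
python3 - <<'E'
from m import *; from pl import *
D={n:np.load(n+"0.npz") for n in("side","top")}
M={n:masks(D[n]["im"]) for n in D};C={n:cloud(n,D[n]["d"]) for n in D}
for c,(cx,cy),(z0,z1) in(("grey",(.4535,-.1095),(.112,.148)),("yellow",(.4535,-.1095),(.066,.1)),("blue",(.4535,-.1095),(.02,.055)),("green",(.4663,.0469),(.066,.105))):
    p=C["side"];m=M["side"][c]|((M["side"]["grey"])if c=="grey" else False)
    q=p[m&(np.hypot(p[...,0]-cx,p[...,1]-cy)<.036)&(p[...,2]>z0)&(p[...,2]<z1)]
    print(c,len(q),fitc(q).round(4),fitc(q,.028).round(4))
for c,(cx,cy),(z0,z1) in(("grey",(.4535,-.1095),(.14,.17)),("green",(.4663,.0469),(.095,.12))):
  for n in C:
    p=C[n];q=p[M[n][c]&(np.hypot(p[...,0]-cx,p[...,1]-cy)<.036)&(p[...,2]>z0)&(p[...,2]<z1)]
    print(n,c,"rim z",len(q),np.percentile(q[:,2],[20,50,80,95,99]).round(4),fitc(q,.029).round(4))
E
```

```text
grey 386 [ 0.4498 -0.1121  0.0276] [ 0.4498 -0.1121  0.028 ]
yellow 229 [ 0.4506 -0.1104  0.0294] [ 0.4506 -0.112   0.028 ]
blue 207 [ 0.4518 -0.11    0.0296] [ 0.4519 -0.1119  0.028 ]
green 295 [0.4636 0.0459 0.0277] [0.4636 0.046  0.028 ]
side grey rim z 213 [0.1436 0.1477 0.1523 0.1541 0.1545] [ 0.4501 -0.1119  0.028 ]
top grey rim z 106 [0.1504 0.1538 0.156  0.1569 0.1577] [ 0.453  -0.1084  0.028 ]
side green rim z 164 [0.0983 0.1023 0.1062 0.1078 0.1082] [0.464  0.0463 0.028 ]
top green rim z 73 [0.1056 0.1079 0.1099 0.1115 0.1122] [0.4683 0.0487 0.028 ]
```

```bash
python3 -c "
from pl import *
plan(.452,-.1105,.232,25)"
```

```text
[0.516, -0.522, -0.001] [-0.001, 0.0, -0.085]
[0.521, -0.518, -0.001] [-0.001, 0.0, -0.085]
[0.526, -0.513, -0.001] [-0.001, 0.0, -0.085]
[0.53, -0.508, -0.001] [-0.001, 0.0, -0.085]
[0.535, -0.504, -0.001] [-0.001, 0.0, -0.085]
[0.539, -0.499, -0.001] [-0.001, 0.0, -0.085]
[0.543, -0.494, -0.001] [-0.001, 0.0, -0.085]
[0.548, -0.489, -0.001] [-0.001, 0.0, -0.085]
[0.552, -0.484, -0.002] [-0.001, 0.0, -0.085]
[0.556, -0.479, -0.002] [-0.001, 0.0, -0.085]
n 10 from [ 0.2213 -0.6106  0.2308] yaw 19.92 t 0.1 F [-0.5  0.1  0.3] w 0.0919 0.0
```

drive_tool --commands '[{"dp": [0.516,-0.522,0],"turn": [0,0,-0.085],"fingers": 91.9},{"dp": [0.521,-0.518,0],"turn": [0,0,-0.085],"fingers": 91.9},{"dp": [0.526,-0.513,0],"turn": [0,0,-0.085],"fingers": 91.9},{"dp": [0.53,-0.508,0],"turn": [0,0,-0.085],"fingers": 91.9},{"dp": [0.535,-0.504,0],"turn": [0,0,-0.085],"fingers": 91.9}]' --grip_force 12

```text
clock: 0.72
position: [0.3373, -0.3591, 0.2314]
ee_rot: [-3.081, -0.613, 0.0]
force: [0.5, -0.3, 0.2]
grip_width: 0.0918
gripper_force: 0.0
```

drive_tool --commands '[{"dp": [0.539,-0.499,0],"turn": [0,0,-0.085],"fingers": 91.9},{"dp": [0.543,-0.494,0],"turn": [0,0,-0.085],"fingers": 91.9},{"dp": [0.548,-0.489,0],"turn": [0,0,-0.085],"fingers": 91.9},{"dp": [0.552,-0.484,0],"turn": [0,0,-0.085],"fingers": 91.9},{"dp": [0.556,-0.479,0],"turn": [0,0,-0.085],"fingers": 91.9}]'

```text
clock: 1.35
position: [0.4524, -0.1093, 0.2315]
ee_rot: [3.067, 0.681, -0.0]
force: [1.1, -0.0, 0.2]
grip_width: 0.092
gripper_force: 0.0
```

drive_tool --commands '[{"dp": [0,0,0],"turn": [0,0,0],"fingers": 91.9},{"dp": [0,0,0],"turn": [0,0,0],"fingers": 91.9}]'

```text
clock: 1.6
position: [0.4516, -0.1114, 0.2312]
ee_rot: [3.067, 0.68, -0.002]
force: [-1.2, -0.4, 0.9]
grip_width: 0.092
gripper_force: 0.0
```

```bash
python3 - <<'E'
from pl import *
plan(.452,-.1105,.132,25)
for n in("side","top"):
    im,d=imaging.capture(n);cv2.imwrite(f"pics/{n}1.png",im)
E
```

```text
[0.006, -0.004, 0.662] [-0.001, 0.005, 0.001]
[0.005, -0.004, 0.662] [-0.001, 0.005, 0.001]
n 2 from [ 0.4516 -0.1114  0.2312] yaw 25.01 t 1.6 F [-1.2 -0.4  0.9] w 0.092 0.0
```

View pics/side1.png

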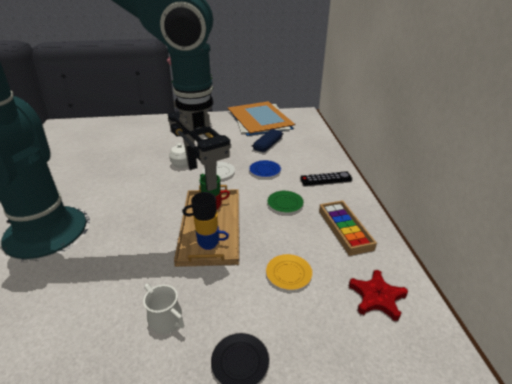

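The gripper hangs over the pile as planned and tracking is within 1 mm, so I'll descend and close gently.

drive_tool --commands '[{"dp": [0.006,-0.006,0.5],"turn": [0,0,0],"fingers": 91.9},{"dp": [0.005,-0.004,0.5],"turn": [0,0,0],"fingers": 91.9},{"dp": [0,0,0.32],"turn": [0,0,0],"fingers": 91.9},{"dp": [0,0,0],"turn": [0,0,0],"fingers": 91.9},{"dp": [0,0,0],"turn": [0,0,0],"fingers": 66}]'

```text
clock: 2.33
position: [0.4529, -0.1107, 0.1334]
ee_rot: [3.067, 0.678, 0.001]
force: [0.2, -1.9, 0.4]
grip_width: 0.0843
gripper_force: 0.0
```

drive_tool --commands '[{"dp": [0,0,0],"turn": [0,0,0],"fingers": 60},{"dp": [0,0,0],"turn": [0,0,0],"fingers": 58},{"dp": [0,0,0],"turn": [0,0,0],"fingers": 50},{"dp": [0,0,0],"turn": [0,0,0],"fingers": 50},{"dp": [0,0,0],"turn": [0,0,0],"fingers": 50}]'

```text
clock: 2.95
position: [0.453, -0.1097, 0.1332]
ee_rot: [3.066, 0.681, 0.002]
force: [-0.5, 1.5, 5.6]
grip_width: 0.0601
gripper_force: 12.0
```

```bash
python3 - <<'E'
from pl import *
plan(.5086,-.4365,.23,50)
E
```

```text
[-0.195, 0.71, -0.215] [0.001, -0.001, -0.693]
[-0.246, 0.694, -0.215] [0.001, -0.001, -0.693]
[-0.296, 0.675, -0.215] [0.001, -0.001, -0.693]
[-0.344, 0.651, -0.215] [0.001, -0.001, -0.693]
[-0.391, 0.625, -0.215] [0.001, -0.001, -0.693]
[-0.435, 0.595, -0.215] [0.001, -0.001, -0.693]
n 6 from [ 0.453  -0.1097  0.1332] yaw 25.04 t 2.95 F [-0.5  1.5  5.6] w 0.0601 12.0
```

drive_tool --commands '[{"dp": [0,0,-0.07],"turn": [0,0,0],"fingers": 50},{"dp": [0,0,-0.2],"turn": [0,0,0],"fingers": 50},{"dp": [0,0,-0.4],"turn": [0,0,0],"fingers": 50},{"dp": [0,0,0],"turn": [0,0,0],"fingers": 50},{"dp": [0,0,0],"turn": [0,0,0],"fingers": 50}]'

```text
clock: 3.58
position: [0.4521, -0.11, 0.1826]
ee_rot: [3.067, 0.68, -0.001]
force: [0.2, -0.2, -1.0]
grip_width: 0.06
gripper_force: 12.0
```

```bash
python3 - <<'E'
from pl import *
plan(.5086,-.4365,.2,50)
im,d=imaging.capture("side");cv2.imwrite("pics/side2.png",cv2.resize(im[100:300,130:280],None,fx=3,fy=3))
E
```

```text
[-0.193, 0.711, -0.038] [-0.0, 0.001, -0.694]
[-0.244, 0.695, -0.038] [-0.0, 0.001, -0.694]
[-0.294, 0.675, -0.038] [-0.0, 0.001, -0.694]
[-0.342, 0.652, -0.038] [-0.0, 0.001, -0.694]
[-0.389, 0.625, -0.039] [-0.0, 0.001, -0.694]
[-0.433, 0.596, -0.039] [-0.0, 0.001, -0.694]
n 6 from [ 0.4521 -0.11    0.1826] yaw 25.01 t 3.575 F [ 0.2 -0.2 -1. ] w 0.06 12.0
```

View pics/side2.png

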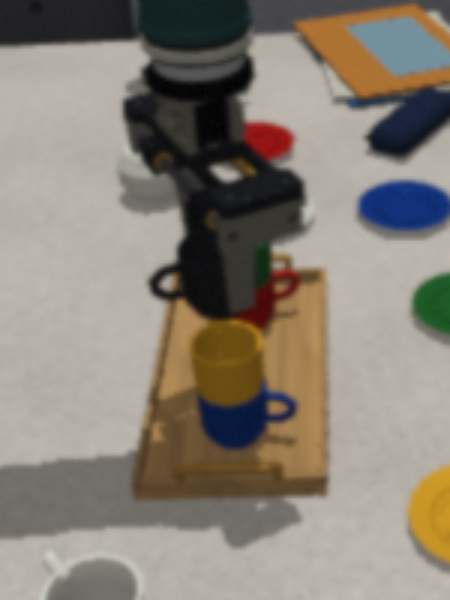

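Grey is lifted cleanly and hangs upright, and the yellow/blue pile stands undisturbed. On to the grey saucer.

drive_tool --commands '[{"dp": [-0.193,0.711,-0.038],"turn": [0,0,-0.694],"fingers": 50},{"dp": [-0.244,0.695,-0.038],"turn": [0,0,-0.694],"fingers": 50},{"dp": [-0.294,0.675,-0.038],"turn": [0,0,-0.694],"fingers": 50},{"dp": [-0.342,0.652,-0.038],"turn": [0,0,-0.694],"fingers": 50},{"dp": [-0.389,0.625,-0.039],"turn": [0,0,-0.694],"fingers": 50}]'

```text
clock: 4.25
position: [0.4992, -0.3833, 0.1958]
ee_rot: [-2.89, -1.226, 0.002]
force: [0.3, -0.6, -0.4]
grip_width: 0.0604
gripper_force: 12.0
```

drive_tool --commands '[{"dp": [-0.433,0.596,-0.039],"turn": [0,0,-0.694],"fingers": 50},{"dp": [0,0,0],"turn": [0,0,0],"fingers": 50},{"dp": [0,0,0],"turn": [0,0,0],"fingers": 50}]'

```text
clock: 4.62
position: [0.5085, -0.4353, 0.1983]
ee_rot: [-2.844, -1.326, 0.001]
force: [1.1, -0.2, -1.1]
grip_width: 0.0604
gripper_force: 12.0
```

```bash
python3 - <<'E'
from pl import *
plan(.5086,-.4365,.055,50)
E
```

```text
[-0.004, 0.006, 0.637] [-0.01, -0.002, -0.0]
[-0.004, 0.005, 0.637] [-0.01, -0.002, -0.0]
[-0.004, 0.004, 0.637] [-0.01, -0.002, -0.0]
n 3 from [ 0.5085 -0.4353  0.1983] yaw 49.99 t 4.625 F [ 1.1 -0.2 -1.1] w 0.0604 12.0
```

drive_tool --commands '[{"dp": [-0.004,0.006,0.64],"turn": [0,0,0],"fingers": 50},{"dp": [-0.004,0.005,0.64],"turn": [0,0,0],"fingers": 50},{"dp": [-0.004,0.004,0.5],"turn": [0,0,0],"fingers": 50},{"dp": [0,0,0.16],"turn": [0,0,0],"fingers": 50},{"dp": [0,0,0],"turn": [0,0,0],"fingers": 50}]'

```text
clock: 5.25
position: [0.5097, -0.4367, 0.0545]
ee_rot: [-2.845, -1.329, 0.0]
force: [0.6, -0.5, -0.5]
grip_width: 0.0602
gripper_force: 12.0
```

drive_tool --commands '[{"dp": [0,0,0.03],"turn": [0,0,0],"fingers": 50},{"dp": [0,0,0.03],"turn": [0,0,0],"fingers": 50},{"dp": [0,0,0.03],"turn": [0,0,0],"fingers": 50},{"dp": [0,0,0],"turn": [0,0,0],"fingers": 50}]'

```text
clock: 5.75
position: [0.5093, -0.4379, 0.048]
ee_rot: [2.847, 1.328, -0.0]
force: [0.4, -0.8, -1.7]
grip_width: 0.0603
gripper_force: 12.0
```

drive_tool --commands '[{"dp": [0,0,0.02],"turn": [0,0,0],"fingers": 50},{"dp": [0,0,0.02],"turn": [0,0,0],"fingers": 50},{"dp": [0,0,0.02],"turn": [0,0,0],"fingers": 50},{"dp": [0,0,0],"turn": [0,0,0],"fingers": 50}]'

```text
clock: 6.25
position: [0.5092, -0.4378, 0.0431]
ee_rot: [-2.847, -1.328, 0.0]
force: [-0.3, -0.5, -1.6]
grip_width: 0.0604
gripper_force: 12.0
```

drive_tool --commands '[{"dp": [0,0,0.015],"turn": [0,0,0],"fingers": 50},{"dp": [0,0,0.015],"turn": [0,0,0],"fingers": 50},{"dp": [0,0,0],"turn": [0,0,0],"fingers": 50}]'

```text
clock: 6.62
position: [0.5094, -0.4378, 0.0412]
ee_rot: [2.847, 1.328, -0.0]
force: [0.4, 0.1, -0.5]
grip_width: 0.0604
gripper_force: 12.0
```

drive_tool --commands '[{"dp": [0,0,0.015],"turn": [0,0,0],"fingers": 50},{"dp": [0,0,0],"turn": [0,0,0],"fingers": 50},{"dp": [0,0,0],"turn": [0,0,0],"fingers": 50}]'

```text
clock: 7.0
position: [0.5094, -0.4379, 0.0411]
ee_rot: [2.847, 1.328, -0.0]
force: [-2.5, 1.5, 7.0]
grip_width: 0.0605
gripper_force: 12.0
```

Contact came at TCP z = 41 mm, as predicted. I'll release and rise, then plan for yellow.

drive_tool --commands '[{"dp": [0,0,-0.01],"turn": [0,0,0],"fingers": 60},{"dp": [0,0,0],"turn": [0,0,0],"fingers": 66},{"dp": [0,0,0],"turn": [0,0,0],"fingers": 80},{"dp": [0,0,0],"turn": [0,0,0],"fingers": 91.9},{"dp": [0,0,0],"turn": [0,0,0],"fingers": 91.9}]'

```text
clock: 7.62
position: [0.5093, -0.4379, 0.0406]
ee_rot: [-2.847, -1.328, 0.0]
force: [0.2, 0.4, -0.2]
grip_width: 0.0913
gripper_force: 0.0
```

drive_tool --commands '[{"dp": [0,0,-0.3],"turn": [0,0,0],"fingers": 91.9},{"dp": [0,0,-0.6],"turn": [0,0,0],"fingers": 91.9},{"dp": [0,0,-0.8],"turn": [0,0,0],"fingers": 91.9},{"dp": [0,0,-0.3],"turn": [0,0,0],"fingers": 91.9},{"dp": [0,0,0],"turn": [0,0,0],"fingers": 91.9}]'

```text
clock: 8.25
position: [0.5107, -0.4387, 0.1947]
ee_rot: [2.842, 1.325, 0.004]
force: [0.2, -0.2, 0.8]
grip_width: 0.0919
gripper_force: 0.0
```

```bash
python3 - <<'E'
from m import *; from pl import *
plan(.452,-.1105,.185,105.6)
im,d=imaging.capture("top");cv2.imwrite("pics/top2.png",im)
for c,uv in(("grey",(419,217)),):
    p=cloud("top",d);q=p[masks(im)[c]&(np.hypot(p[...,0]-.5086,p[...,1]+.4365)<.037)&(p[...,2]>.045)]
    print(len(q),np.percentile(q[:,2],[5,50,95]).round(4),fitc(q,.029).round(4))
E
```

```text
[0.285, -0.341, 0.011] [0.005, 0.003, -0.927]
[0.317, -0.312, 0.011] [0.005, 0.003, -0.927]
[0.345, -0.28, 0.011] [0.005, 0.003, -0.927]
[0.371, -0.245, 0.012] [0.005, 0.003, -0.927]
[0.393, -0.208, 0.012] [0.005, 0.003, -0.927]
[0.411, -0.169, 0.012] [0.005, 0.003, -0.927]
[0.426, -0.128, 0.012] [0.005, 0.003, -0.927]
[0.436, -0.086, 0.012] [0.005, 0.003, -0.927]
[0.442, -0.044, 0.013] [0.005, 0.003, -0.927]
[0.445, -0.001, 0.013] [0.005, 0.003, -0.927]
n 10 from [ 0.5107 -0.4387  0.1947] yaw 50.01 t 8.25 F [ 0.2 -0.2  0.8] w 0.0919 0.0
1611 [0.0573 0.3671 0.4398] [ 0.5082 -0.432   0.028 ]
```

View pics/top2.png

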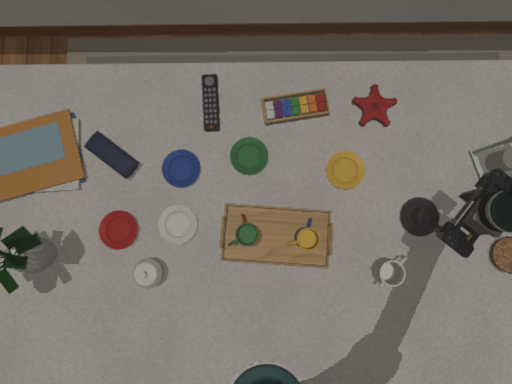

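The grey cup stands on its saucer at (420,216), and yellow now tops the pile at (307,238). I'll move over, measuring yellow on the way from that same picture.

drive_tool --commands '[{"dp": [0.285,-0.341,0.011],"turn": [0,0,-0.927],"fingers": 91.9},{"dp": [0.317,-0.312,0.011],"turn": [0,0,-0.927],"fingers": 91.9},{"dp": [0.345,-0.28,0.011],"turn": [0,0,-0.927],"fingers": 91.9},{"dp": [0.371,-0.245,0.012],"turn": [0,0,-0.927],"fingers": 91.9},{"dp": [0.393,-0.208,0.012],"turn": [0,0,-0.927],"fingers": 91.9}]'

```text
clock: 8.93
position: [0.4787, -0.2721, 0.1848]
ee_rot: [-2.439, -1.975, 0.001]
force: [0.8, -0.7, 0.8]
grip_width: 0.0916
gripper_force: 0.0
```

drive_tool --commands '[{"dp": [0.411,-0.169,0.012],"turn": [0,0,-0.927],"fingers": 91.9},{"dp": [0.426,-0.128,0.012],"turn": [0,0,-0.927],"fingers": 91.9},{"dp": [0.436,-0.086,0.012],"turn": [0,0,-0.927],"fingers": 91.9},{"dp": [0.442,-0.044,0.013],"turn": [0,0,-0.927],"fingers": 91.9},{"dp": [0.445,-0.001,0.013],"turn": [0,0,-0.927],"fingers": 91.9}]'

```text
clock: 9.55
position: [0.4492, -0.1084, 0.1805]
ee_rot: [-1.893, -2.504, 0.001]
force: [0.4, 0.0, -0.7]
grip_width: 0.092
gripper_force: 0.0
```

drive_tool --commands '[{"dp": [0,0,0],"turn": [0,0,0],"fingers": 91.9},{"dp": [0,0,0],"turn": [0,0,0],"fingers": 91.9}]'

```text
clock: 9.8
position: [0.4502, -0.1102, 0.1811]
ee_rot: [-1.9, -2.501, 0.001]
force: [0.0, -0.2, -0.5]
grip_width: 0.0918
gripper_force: 0.0
```

```bash
python3 - <<'E'
from m import *; from pl import *
im=cv2.imread("pics/top2.png")
h=cv2.cvtColor(im,cv2.COLOR_BGR2HSV);m=masks(im)["yellow"]
m[:, :280]=0
k=blob(m,(307,238));mm=np.zeros(m.shape,np.uint8);cv2.drawContours(mm,[k],-1,1,-1)
mo=cv2.morphologyEx(mm,cv2.MORPH_OPEN,cv2.getStructuringElement(2,(11,11)))
k=blob(mo,(307,238));e=cv2.fitEllipse(k);print(e,plane("top",[e[0]],.108))
im,d=imaging.capture("side");p=cloud("side",d)
for c,z0,z1 in(("yellow",.066,.1),("blue",.02,.055)):
    q=p[masks(im)[c]&(np.hypot(p[...,0]-.452,p[...,1]+.1105)<.036)&(p[...,2]>z0)&(p[...,2]<z1)];print(c,len(q),fitc(q,.028).round(4))
plan(.452,-.1105,.087,105.6)
E
```

```text
((308.0251770019531, 238.75750732421875), (22.39716148376465, 22.882911682128906), 91.29692077636719) [[ 0.45293385 -0.11066286  0.108     ]]
yellow 399 [ 0.4508 -0.1125  0.028 ]
blue 208 [ 0.452  -0.1116  0.028 ]
[-0.003, 0.011, 0.628] [-0.005, -0.002, -0.008]
[-0.002, 0.011, 0.628] [-0.005, -0.002, -0.008]
n 2 from [ 0.4503 -0.1106  0.1812] yaw 105.51 t 9.85 F [ 0.2 -0.5 -0.6] w 0.0921 0.0
```

drive_tool --commands '[{"dp": [-0.003,0.012,0.5],"turn": [0,0,0],"fingers": 91.9},{"dp": [0,0.01,0.5],"turn": [0,0,0],"fingers": 91.9},{"dp": [0,0,0.25],"turn": [0,0,0],"fingers": 91.9},{"dp": [0,0,0],"turn": [0,0,0],"fingers": 91.9},{"dp": [0,0,0],"turn": [0,0,0],"fingers": 66}]'

```text
clock: 10.48
position: [0.4528, -0.11, 0.0885]
ee_rot: [1.9, 2.501, 0.0]
force: [-0.3, -0.4, 0.1]
grip_width: 0.084
gripper_force: 0.0
```

drive_tool --commands '[{"dp": [0,0,0],"turn": [0,0,0],"fingers": 60},{"dp": [0,0,0],"turn": [0,0,0],"fingers": 58},{"dp": [0,0,0],"turn": [0,0,0],"fingers": 50},{"dp": [0,0,0],"turn": [0,0,0],"fingers": 50},{"dp": [0,0,0],"turn": [0,0,0],"fingers": 50}]'

```text
clock: 11.1
position: [0.4524, -0.1097, 0.0885]
ee_rot: [1.899, 2.502, -0.001]
force: [-1.4, -0.7, 5.4]
grip_width: 0.0604
gripper_force: 12.0
```

drive_tool --commands '[{"dp": [0,0,-0.07],"turn": [0,0,0],"fingers": 50},{"dp": [0,0,-0.2],"turn": [0,0,0],"fingers": 50},{"dp": [0,0,-0.5],"turn": [0,0,0],"fingers": 50},{"dp": [0,0,-0.2],"turn": [0,0,0],"fingers": 50},{"dp": [0,0,0],"turn": [0,0,0],"fingers": 50}]'

```text
clock: 11.72
position: [0.4529, -0.1098, 0.1618]
ee_rot: [1.898, 2.5, 0.001]
force: [0.2, 0.2, -1.3]
grip_width: 0.0606
gripper_force: 12.0
```

```bash
python3 - <<'E'
from m import *; from pl import *
plan(.643,-.232,.145,105.6)
im,d=imaging.capture("side");cv2.imwrite("pics/side3.png",im);p=cloud("side",d)
q=p[masks(im)["blue"]&(np.hypot(p[...,0]-.452,p[...,1]+.1105)<.036)&(p[...,2]>.02)&(p[...,2]<.055)];print("blue",len(q),fitc(q,.028).round(4))
q=p[masks(im)["yellow"]&(np.hypot(p[...,0]-.452,p[...,1]+.1105)<.04)&(p[...,2]>.03)];print("yellow",len(q),np.percentile(q[:,2],[2,98]))
E
```

```text
[-0.563, 0.501, 0.058] [0.005, 0.004, -0.0]
[-0.563, 0.501, 0.057] [0.005, 0.004, -0.0]
[-0.563, 0.501, 0.057] [0.005, 0.004, -0.0]
[-0.563, 0.501, 0.056] [0.005, 0.004, -0.0]
n 4 from [ 0.4529 -0.1098  0.1618] yaw 105.6 t 11.725 F [ 0.2  0.2 -1.3] w 0.0606 12.0
blue 379 [ 0.452  -0.1124  0.028 ]
yellow 668 [0.12808526 0.19180257]
```

drive_tool --commands '[{"dp": [-0.563,0.501,0.057],"turn": [0,0,0],"fingers": 50},{"dp": [-0.563,0.501,0.057],"turn": [0,0,0],"fingers": 50},{"dp": [-0.563,0.501,0.057],"turn": [0,0,0],"fingers": 50},{"dp": [-0.563,0.501,0.056],"turn": [0,0,0],"fingers": 50},{"dp": [0,0,0],"turn": [0,0,0],"fingers": 50}]'

```text
clock: 12.4
position: [0.6433, -0.2339, 0.1397]
ee_rot: [-1.901, -2.497, 0.001]
force: [-0.7, -0.7, -0.9]
grip_width: 0.0604
gripper_force: 12.0
```

drive_tool --commands '[{"dp": [0,0,0.5],"turn": [0,0,0],"fingers": 50},{"dp": [0,0,0.5],"turn": [0,0,0],"fingers": 50},{"dp": [0,0,0.15],"turn": [0,0,0],"fingers": 50},{"dp": [0,0,0],"turn": [0,0,0],"fingers": 50},{"dp": [0,0,0],"turn": [0,0,0],"fingers": 50}]'

```text
clock: 13.02
position: [0.6434, -0.2315, 0.059]
ee_rot: [1.897, 2.501, 0.001]
force: [-0.2, 0.7, -0.7]
grip_width: 0.0603
gripper_force: 12.0
```

```bash
python3 - <<'E'
from pl import *
plan(.643,-.232,.044,105.6,4)
E
```

```text
[-0.001, -0.002, 0.05] [0.005, 0.003, 0.002]
[-0.001, -0.002, 0.05] [0.005, 0.003, 0.002]
[-0.001, -0.002, 0.05] [0.005, 0.003, 0.002]
[-0.001, -0.002, 0.05] [0.005, 0.003, 0.002]
n 4 from [ 0.6434 -0.2315  0.059 ] yaw 105.64 t 13.025 F [-0.2  0.7 -0.7] w 0.0603 12.0
```

drive_tool --commands '[{"dp": [0,0,0.05],"turn": [0,0,0],"fingers": 50},{"dp": [0,0,0.05],"turn": [0,0,0],"fingers": 50},{"dp": [0,0,0.04],"turn": [0,0,0],"fingers": 50},{"dp": [0,0,0.02],"turn": [0,0,0],"fingers": 50},{"dp": [0,0,0],"turn": [0,0,0],"fingers": 50}]'

```text
clock: 13.65
position: [0.6424, -0.2315, 0.0453]
ee_rot: [-1.899, -2.503, 0.0]
force: [0.3, -0.5, -0.7]
grip_width: 0.0599
gripper_force: 12.0
```

drive_tool --commands '[{"dp": [0,0,0.013],"turn": [0,0,0],"fingers": 50},{"dp": [0,0,0.013],"turn": [0,0,0],"fingers": 50},{"dp": [0,0,0],"turn": [0,0,0],"fingers": 50}]'

```text
clock: 14.02
position: [0.6424, -0.2316, 0.0435]
ee_rot: [-1.899, -2.503, 0.0]
force: [-0.0, 0.3, -1.7]
grip_width: 0.0602
gripper_force: 12.0
```

drive_tool --commands '[{"dp": [0,0,0.013],"turn": [0,0,0],"fingers": 50},{"dp": [0,0,0.01],"turn": [0,0,0],"fingers": 50},{"dp": [0,0,0],"turn": [0,0,0],"fingers": 50}]'

```text
clock: 14.4
position: [0.6426, -0.2317, 0.0425]
ee_rot: [1.899, 2.502, -0.0]
force: [-2.2, 0.7, 4.2]
grip_width: 0.06
gripper_force: 12.0
```

Contact at 42.5 mm as predicted, so I'll release and plan for green.

drive_tool --commands '[{"dp": [0,0,0],"turn": [0,0,0],"fingers": 60},{"dp": [0,0,0],"turn": [0,0,0],"fingers": 66},{"dp": [0,0,0],"turn": [0,0,0],"fingers": 80},{"dp": [0,0,0],"turn": [0,0,0],"fingers": 91.9},{"dp": [0,0,0],"turn": [0,0,0],"fingers": 91.9}]'

```text
clock: 15.02
position: [0.6425, -0.2315, 0.0416]
ee_rot: [-1.899, -2.503, -0.0]
force: [0.9, -1.1, 0.5]
grip_width: 0.0915
gripper_force: 0.0
```

drive_tool --commands '[{"dp": [0,0,-0.3],"turn": [0,0,0],"fingers": 91.9},{"dp": [0,0,-0.6],"turn": [0,0,0],"fingers": 91.9},{"dp": [0,0,-0.8],"turn": [0,0,0],"fingers": 91.9},{"dp": [0,0,0],"turn": [0,0,0],"fingers": 91.9},{"dp": [0,0,0],"turn": [0,0,0],"fingers": 91.9}]'

```text
clock: 15.65
position: [0.6425, -0.2317, 0.1705]
ee_rot: [1.898, 2.502, -0.0]
force: [-0.7, -0.8, -0.2]
grip_width: 0.0919
gripper_force: 0.0
```

```bash
python3 - <<'E'
from m import *; from pl import *
plan(.4655,.0468,.175,120)
im,d=imaging.capture("top");np.savez("top3.npz",im=im,d=d);m=masks(im)["green"]
k=blob(m,(247,234));mm=np.zeros(m.shape,np.uint8);cv2.drawContours(mm,[k],-1,1,-1)
mo=cv2.morphologyEx(mm,cv2.MORPH_OPEN,cv2.getStructuringElement(2,(11,11)))
k=blob(mo,(247,234));e=cv2.fitEllipse(k);print(e,plane("top",[e[0]],.108))
im,d=imaging.capture("side");cv2.imwrite("pics/side4.png",im);p=cloud("side",d)
q=p[masks(im)["green"]&(np.hypot(p[...,0]-.4655,p[...,1]-.0468)<.036)&(p[...,2]>.066)&(p[...,2]<.105)];print(len(q),fitc(q,.028).round(4))
E
```

```text
[0.702, -0.212, -0.011] [0.001, 0.002, -0.399]
[0.71, -0.183, -0.011] [0.001, 0.002, -0.399]
[0.717, -0.153, -0.011] [0.001, 0.002, -0.399]
[0.723, -0.123, -0.01] [0.001, 0.002, -0.399]
[0.727, -0.092, -0.01] [0.001, 0.002, -0.399]
[0.731, -0.062, -0.01] [0.001, 0.002, -0.399]
n 6 from [ 0.6425 -0.2317  0.1705] yaw 105.62 t 15.65 F [-0.7 -0.8 -0.2] w 0.0919 0.0
((246.16744995117188, 234.13577270507812), (20.23590087890625, 21.133005142211914), 61.4770622253418) [[0.46577335 0.04751684 0.108     ]]
323 [0.4637 0.046  0.028 ]
```

View pics/side4.png

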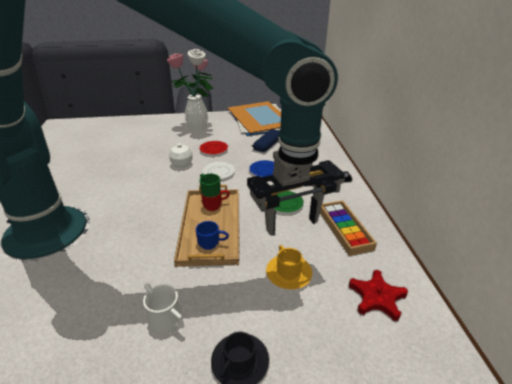

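Grey (238,355) and yellow (289,265) stand upright in their saucers, and blue remains alone on the tray at (208,236). Green is next.

drive_tool --commands '[{"dp": [0.702,-0.212,-0.011],"turn": [0,0,-0.399],"fingers": 91.9},{"dp": [0.71,-0.183,-0.011],"turn": [0,0,-0.399],"fingers": 91.9},{"dp": [0.717,-0.153,-0.011],"turn": [0,0,-0.399],"fingers": 91.9},{"dp": [0.723,-0.123,-0.01],"turn": [0,0,-0.399],"fingers": 91.9},{"dp": [0.727,-0.092,-0.01],"turn": [0,0,-0.399],"fingers": 91.9}]'

```text
clock: 16.38
position: [0.4932, 0.0018, 0.1724]
ee_rot: [-1.625, -2.687, 0.001]
force: [0.7, -0.3, 0.0]
grip_width: 0.0917
gripper_force: 0.0
```

drive_tool --commands '[{"dp": [0.731,-0.062,-0.01],"turn": [0,0,-0.399],"fingers": 91.9},{"dp": [0,0,0],"turn": [0,0,0],"fingers": 91.9},{"dp": [0,0,0],"turn": [0,0,0],"fingers": 91.9}]'

```text
clock: 16.75
position: [0.4654, 0.0463, 0.1735]
ee_rot: [-1.571, -2.72, 0.001]
force: [0.3, 0.3, -0.0]
grip_width: 0.0917
gripper_force: 0.0
```

```bash
python3 - <<'E'
from pl import *
plan(.465,.047,.087,120)
E
```

```text
[0.005, 0.0, 0.577] [-0.005, -0.001, -0.003]
[0.005, 0.0, 0.577] [-0.005, -0.001, -0.003]
n 2 from [0.4654 0.0463 0.1735] yaw 119.97 t 16.75 F [ 0.3  0.3 -0. ] w 0.0917 0.0
```

drive_tool --commands '[{"dp": [0.005,0,0.5],"turn": [0,0,0],"fingers": 91.9},{"dp": [0.005,0,0.45],"turn": [0,0,0],"fingers": 91.9},{"dp": [0,0,0.2],"turn": [0,0,0],"fingers": 91.9},{"dp": [0,0,0],"turn": [0,0,0],"fingers": 91.9},{"dp": [0,0,0],"turn": [0,0,0],"fingers": 66}]'

```text
clock: 17.38
position: [0.466, 0.0475, 0.0886]
ee_rot: [1.571, 2.719, 0.001]
force: [1.1, -0.3, 0.1]
grip_width: 0.0839
gripper_force: 0.0
```

drive_tool --commands '[{"dp": [0,0,0],"turn": [0,0,0],"fingers": 60},{"dp": [0,0,0],"turn": [0,0,0],"fingers": 58},{"dp": [0,0,0],"turn": [0,0,0],"fingers": 50},{"dp": [0,0,0],"turn": [0,0,0],"fingers": 50},{"dp": [0,0,0],"turn": [0,0,0],"fingers": 50}]'

```text
clock: 18.0
position: [0.4654, 0.0474, 0.0883]
ee_rot: [1.571, 2.72, -0.0]
force: [-1.1, -1.3, 5.9]
grip_width: 0.0598
gripper_force: 12.0
```

drive_tool --commands '[{"dp": [0,0,-0.07],"turn": [0,0,0],"fingers": 50},{"dp": [0,0,-0.2],"turn": [0,0,0],"fingers": 50},{"dp": [0,0,-0.5],"turn": [0,0,0],"fingers": 50},{"dp": [0,0,-0.2],"turn": [0,0,0],"fingers": 50},{"dp": [0,0,0],"turn": [0,0,0],"fingers": 50}]'

```text
clock: 18.62
position: [0.4657, 0.0473, 0.1615]
ee_rot: [1.57, 2.718, 0.001]
force: [0.9, 0.7, -1.2]
grip_width: 0.0599
gripper_force: 12.0
```

```bash
python3 - <<'E'
from m import *; from pl import *
plan(.6866,.0437,.145,120)
im,d=imaging.capture("side");p=cloud("side",d);m=masks(im);r=np.hypot(p[...,0]-.465,p[...,1]-.047)
q=p[m["green"]&(r<.04)&(p[...,2]>.03)];print("green",len(q),np.percentile(q[:,2],[2,98]))
q=p[m["red"]&(r<.036)&(p[...,2]>.02)];print("red",len(q),fitc(q,.028).round(4),np.percentile(q[:,2],[2,98]))
E
```

```text
[-0.378, 0.632, 0.057] [0.005, 0.004, -0.002]
[-0.378, 0.632, 0.056] [0.005, 0.004, -0.002]
[-0.378, 0.632, 0.056] [0.005, 0.004, -0.002]
[-0.378, 0.632, 0.055] [0.005, 0.004, -0.002]
n 4 from [0.4657 0.0473 0.1615] yaw 119.96 t 18.625 F [ 0.9  0.7 -1.2] w 0.0599 12.0
green 432 [0.13102694 0.18188355]
red 405 [0.4649 0.0471 0.028 ] [0.02215714 0.18199492]
```

Green is lifted and red stays put, so I'll carry green over and lower it.

drive_tool --commands '[{"dp": [-0.378,0.632,0.057],"turn": [0,0,0],"fingers": 50},{"dp": [-0.378,0.632,0.056],"turn": [0,0,0],"fingers": 50},{"dp": [-0.378,0.632,0.056],"turn": [0,0,0],"fingers": 50},{"dp": [-0.378,0.632,0.055],"turn": [0,0,0],"fingers": 50},{"dp": [0,0,0],"turn": [0,0,0],"fingers": 50}]'

```text
clock: 19.3
position: [0.6874, 0.0436, 0.1398]
ee_rot: [-1.572, -2.717, 0.002]
force: [-0.5, -0.3, -0.8]
grip_width: 0.0604
gripper_force: 12.0
```

drive_tool --commands '[{"dp": [0,0,0.5],"turn": [0,0,0],"fingers": 50},{"dp": [0,0,0.5],"turn": [0,0,0],"fingers": 50},{"dp": [0,0,0.15],"turn": [0,0,0],"fingers": 50},{"dp": [0,0,0],"turn": [0,0,0],"fingers": 50},{"dp": [0,0,0],"turn": [0,0,0],"fingers": 50}]'

```text
clock: 19.92
position: [0.6868, 0.0445, 0.0591]
ee_rot: [1.57, 2.719, 0.002]
force: [-0.4, -0.6, -0.3]
grip_width: 0.0602
gripper_force: 12.0
```

```bash
python3 - <<'E'
from pl import *
plan(.6866,.0437,.044,120,4)
E
```

```text
[-0.002, -0.002, 0.05] [0.005, 0.002, -0.0]
[-0.002, -0.002, 0.05] [0.005, 0.002, -0.0]
[-0.002, -0.002, 0.05] [0.005, 0.002, -0.0]
[-0.002, -0.002, 0.05] [0.005, 0.002, -0.0]
n 4 from [0.6868 0.0445 0.0591] yaw 120.0 t 19.925 F [-0.4 -0.6 -0.3] w 0.0602 12.0
```

drive_tool --commands '[{"dp": [0,0,0.05],"turn": [0,0,0],"fingers": 50},{"dp": [0,0,0.05],"turn": [0,0,0],"fingers": 50},{"dp": [0,0,0.04],"turn": [0,0,0],"fingers": 50},{"dp": [0,0,0.025],"turn": [0,0,0],"fingers": 50},{"dp": [0,0,0],"turn": [0,0,0],"fingers": 50}]'

```text
clock: 20.55
position: [0.6858, 0.0441, 0.0448]
ee_rot: [-1.571, -2.72, 0.0]
force: [-0.3, -0.2, -1.4]
grip_width: 0.0605
gripper_force: 12.0
```

drive_tool --commands '[{"dp": [0,0,0.013],"turn": [0,0,0],"fingers": 50},{"dp": [0,0,0.013],"turn": [0,0,0],"fingers": 50},{"dp": [0,0,0],"turn": [0,0,0],"fingers": 50}]'

```text
clock: 20.92
position: [0.6859, 0.0441, 0.0431]
ee_rot: [-1.571, -2.721, 0.0]
force: [0.1, -0.2, -0.9]
grip_width: 0.0599
gripper_force: 12.0
```

drive_tool --commands '[{"dp": [0,0,0.013],"turn": [0,0,0],"fingers": 50},{"dp": [0,0,0.008],"turn": [0,0,0],"fingers": 50},{"dp": [0,0,0],"turn": [0,0,0],"fingers": 50}]'

```text
clock: 21.3
position: [0.6861, 0.0441, 0.0423]
ee_rot: [1.571, 2.72, -0.0]
force: [-1.7, -0.9, 5.1]
grip_width: 0.0602
gripper_force: 12.0
```

drive_tool --commands '[{"dp": [0,0,0],"turn": [0,0,0],"fingers": 60},{"dp": [0,0,0],"turn": [0,0,0],"fingers": 66},{"dp": [0,0,0],"turn": [0,0,0],"fingers": 80},{"dp": [0,0,0],"turn": [0,0,0],"fingers": 91.9},{"dp": [0,0,0],"turn": [0,0,0],"fingers": 91.9}]'

```text
clock: 21.92
position: [0.686, 0.0441, 0.0414]
ee_rot: [-1.571, -2.72, 0.0]
force: [0.6, -0.7, -0.2]
grip_width: 0.0915
gripper_force: 0.0
```

drive_tool --commands '[{"dp": [0,0,-0.3],"turn": [0,0,0],"fingers": 91.9},{"dp": [0,0,-0.6],"turn": [0,0,0],"fingers": 91.9},{"dp": [0,0,-0.6],"turn": [0,0,0],"fingers": 91.9},{"dp": [0,0,0],"turn": [0,0,0],"fingers": 91.9},{"dp": [0,0,0],"turn": [0,0,0],"fingers": 91.9}]'

```text
clock: 22.55
position: [0.6859, 0.0439, 0.1548]
ee_rot: [1.571, 2.72, -0.0]
force: [-0.6, 0.0, -0.2]
grip_width: 0.0919
gripper_force: 0.0
```

```bash
python3 - <<'E'
from m import *; from pl import *
P={n:imaging.capture(n) for n in("top","side")}
for c,uv,g in(("red",(247,236),(.465,.047)),("blue",(308,239),(.452,-.111))):
    im,d=P["top"];m=masks(im)[c];k=blob(m,uv);mm=np.zeros(m.shape,np.uint8);cv2.drawContours(mm,[k],-1,1,-1)
    mo=cv2.morphologyEx(mm,cv2.MORPH_OPEN,cv2.getStructuringElement(2,(11,11)))
    kk=blob(mo,uv);e=cv2.fitEllipse(kk);print(c,np.round(e[0]+e[1],1),plane("top",[e[0]],.062).round(4))
    a=plane("top",[e[0]],.04)[0];w=plane("top",k.reshape(-1,2),.04);h=w[np.hypot(*(w-a)[:,:2].T)>.042]
    v=(h.mean(0)-a)[:2];print(" handle deg",np.degrees(np.arctan2(v[1],v[0])).round(1),len(h))
    im,d=P["side"];p=cloud("side",d);q=p[masks(im)[c]&(np.hypot(p[...,0]-g[0],p[...,1]-g[1])<.036)&(p[...,2]>.02)&(p[...,2]<.06)];print(" side",len(q),fitc(q,.028).round(4))
plan(.465,.047,.15,194.5)
E
```

```text
red [246.8 233.3  20.5  21.3] [[0.467  0.0476 0.062 ]]
 handle deg 13.0 10
 side 344 [0.4648 0.047  0.028 ]Traceback (most recent call last):
  File "<stdin>", line 4, in <module>
  File "m.py", line 9, in blob
    return max((k for k in cs if cv2.pointPolygonTest(k,uv,True)>-8),key=cv2.contourArea)
ValueError: max() iterable argument is empty
```

```bash
python3 - <<'E'
from pl import *
plan(.466,.0472,.15,194)
E
```

```text
[0.115, -0.193, 0.004] [-0.001, -0.001, -0.949]
[0.134, -0.181, 0.004] [-0.001, -0.001, -0.949]
[0.151, -0.166, 0.004] [-0.001, -0.001, -0.949]
[0.167, -0.151, 0.004] [-0.001, -0.001, -0.949]
[0.181, -0.133, 0.004] [-0.001, -0.001, -0.949]
[0.193, -0.115, 0.003] [-0.001, -0.001, -0.949]
[0.204, -0.095, 0.003] [-0.001, -0.001, -0.949]
[0.212, -0.074, 0.003] [-0.001, -0.001, -0.949]
[0.219, -0.053, 0.003] [-0.001, -0.001, -0.949]
[0.223, -0.031, 0.003] [-0.001, -0.001, -0.949]
[0.225, -0.009, 0.003] [-0.001, -0.001, -0.949]
[0.224, 0.014, 0.003] [-0.001, -0.001, -0.949]
[0.222, 0.036, 0.003] [-0.001, -0.001, -0.949]
n 13 from [0.6852 0.0437 0.1532] yaw 119.99 t 22.65 F [-1.6  0.   0.5] w 0.0918 0.0
```

drive_tool --commands '[{"dp": [0.115,-0.193,0.004],"turn": [0,0,-0.949],"fingers": 91.9},{"dp": [0.134,-0.181,0.004],"turn": [0,0,-0.949],"fingers": 91.9},{"dp": [0.151,-0.166,0.004],"turn": [0,0,-0.949],"fingers": 91.9},{"dp": [0.167,-0.151,0.004],"turn": [0,0,-0.949],"fingers": 91.9},{"dp": [0.181,-0.133,0.004],"turn": [0,0,-0.949],"fingers": 91.9}]'

```text
clock: 23.28
position: [0.6003, 0.0453, 0.1513]
ee_rot: [-0.848, -3.023, 0.001]
force: [1.1, 0.2, -0.3]
grip_width: 0.0919
gripper_force: 0.0
```

drive_tool --commands '[{"dp": [0.193,-0.115,0.003],"turn": [0,0,-0.949],"fingers": 91.9},{"dp": [0.204,-0.095,0.003],"turn": [0,0,-0.949],"fingers": 91.9},{"dp": [0.212,-0.074,0.003],"turn": [0,0,-0.949],"fingers": 91.9},{"dp": [0.219,-0.053,0.003],"turn": [0,0,-0.949],"fingers": 91.9},{"dp": [0.223,-0.031,0.003],"turn": [0,0,-0.949],"fingers": 91.9}]'

```text
clock: 23.9
position: [0.5161, 0.0465, 0.1505]
ee_rot: [-0.079, -3.138, -0.0]
force: [-0.2, 0.8, 0.3]
grip_width: 0.0916
gripper_force: 0.0
```

drive_tool --commands '[{"dp": [0.225,-0.009,0.003],"turn": [0,0,-0.949],"fingers": 91.9},{"dp": [0.224,0.014,0.003],"turn": [0,0,-0.949],"fingers": 91.9},{"dp": [0.222,0.036,0.003],"turn": [0,0,-0.949],"fingers": 91.9},{"dp": [0,0,0],"turn": [0,0,0],"fingers": 91.9},{"dp": [0,0,0],"turn": [0,0,0],"fingers": 91.9}]'

```text
clock: 24.52
position: [0.4673, 0.0472, 0.1506]
ee_rot: [0.38, -3.118, -0.001]
force: [-0.3, -0.1, 0.9]
grip_width: 0.0922
gripper_force: 0.0
```

```bash
python3 - <<'E'
from pl import *
plan(.466,.0472,.0425,194)
E
```

```text
[0.008, 0.002, 0.721] [0.002, -0.0, -0.009]
[0.008, 0.002, 0.721] [0.002, -0.0, -0.009]
n 2 from [0.4673 0.0472 0.1506] yaw -166.11 t 24.525 F [-0.3 -0.1  0.9] w 0.0922 0.0
```

drive_tool --commands '[{"dp": [0.008,0.002,0.5],"turn": [0,0,0],"fingers": 91.9},{"dp": [0.008,0.002,0.5],"turn": [0,0,0],"fingers": 91.9},{"dp": [0,0,0.43],"turn": [0,0,0],"fingers": 91.9},{"dp": [0,0,0],"turn": [0,0,0],"fingers": 91.9},{"dp": [0,0,0],"turn": [0,0,0],"fingers": 66}]'

```text
clock: 25.15
position: [0.4664, 0.0479, 0.0443]
ee_rot: [-0.383, 3.117, 0.001]
force: [0.4, -0.6, 0.3]
grip_width: 0.0837
gripper_force: 0.0
```

drive_tool --commands '[{"dp": [0,0,0],"turn": [0,0,0],"fingers": 60},{"dp": [0,0,0],"turn": [0,0,0],"fingers": 58},{"dp": [0,0,0],"turn": [0,0,0],"fingers": 50},{"dp": [0,0,0],"turn": [0,0,0],"fingers": 50},{"dp": [0,0,0],"turn": [0,0,0],"fingers": 50}]'

```text
clock: 25.78
position: [0.4661, 0.0475, 0.0443]
ee_rot: [-0.383, 3.117, -0.001]
force: [-1.0, -0.0, 6.8]
grip_width: 0.06
gripper_force: 12.0
```

drive_tool --commands '[{"dp": [0,0,-0.07],"turn": [0,0,0],"fingers": 50},{"dp": [0,0,-0.2],"turn": [0,0,0],"fingers": 50},{"dp": [0,0,-0.6],"turn": [0,0,0],"fingers": 50},{"dp": [0,0,-0.6],"turn": [0,0,0],"fingers": 50},{"dp": [0,0,0],"turn": [0,0,0],"fingers": 50}]'

```text
clock: 26.4
position: [0.4674, 0.0476, 0.157]
ee_rot: [-0.382, 3.112, -0.002]
force: [0.3, -0.8, -1.7]
grip_width: 0.0598
gripper_force: 12.0
```

```bash
python3 - <<'E'
from m import *; from pl import *
plan(.4773,.415,.15,194)
im,d=imaging.capture("side");p=cloud("side",d);r=np.hypot(p[...,0]-.465,p[...,1]-.047)
q=p[masks(im)["red"]&(r<.04)&(p[...,2]>.03)];print("red",len(q),np.percentile(q[:,2],[2,98]))
im,d=imaging.capture("top");np.savez("top5.npz",im=im,d=d);
m=masks(im)["blue"]&(np.hypot(cloud("top",d)[...,0]-.452,cloud("top",d)[...,1]+.111)<.1);print(m.sum())
E
```

```text
[-0.187, 0.674, 0.013] [-0.003, 0.008, -0.0]
[-0.187, 0.674, 0.013] [-0.003, 0.008, -0.0]
[-0.187, 0.674, 0.013] [-0.003, 0.008, -0.0]
[-0.187, 0.674, 0.013] [-0.003, 0.008, -0.0]
[-0.187, 0.674, 0.013] [-0.003, 0.008, -0.0]
[-0.187, 0.674, 0.013] [-0.003, 0.008, -0.0]
[-0.187, 0.674, 0.013] [-0.003, 0.008, -0.0]
n 7 from [0.4674 0.0476 0.157 ] yaw -166.01 t 26.4 F [ 0.3 -0.8 -1.7] w 0.0598 12.0
red 254 [0.12248012 0.17462372]
360
```

drive_tool --commands '[{"dp": [-0.187,0.674,0.013],"turn": [0,0,0],"fingers": 50},{"dp": [-0.187,0.674,0.013],"turn": [0,0,0],"fingers": 50},{"dp": [-0.187,0.674,0.013],"turn": [0,0,0],"fingers": 50},{"dp": [-0.187,0.674,0.013],"turn": [0,0,0],"fingers": 50},{"dp": [-0.187,0.674,0.013],"turn": [0,0,0],"fingers": 50}]'

```text
clock: 27.12
position: [0.4714, 0.3104, 0.1469]
ee_rot: [0.383, -3.115, 0.003]
force: [0.2, -0.2, -1.9]
grip_width: 0.0603
gripper_force: 12.0
```

drive_tool --commands '[{"dp": [-0.187,0.674,0.013],"turn": [0,0,0],"fingers": 50},{"dp": [-0.187,0.674,0.013],"turn": [0,0,0],"fingers": 50},{"dp": [0,0,0],"turn": [0,0,0],"fingers": 50},{"dp": [0,0,0],"turn": [0,0,0],"fingers": 50}]'

```text
clock: 27.62
position: [0.4742, 0.4134, 0.145]
ee_rot: [0.384, -3.115, 0.004]
force: [0.4, -0.8, -1.3]
grip_width: 0.06
gripper_force: 12.0
```

```bash
python3 - <<'E'
from m import *; from pl import *
plan(.4773,.415,.058,194)
T=np.load("top5.npz");im,d=T["im"],T["d"];p=cloud("top",d)
m=masks(im)["blue"]&(np.hypot(p[...,0]-.452,p[...,1]+.111)<.1)
mo=cv2.morphologyEx(m.astype(np.uint8),cv2.MORPH_CLOSE,np.ones((3,3)));k=max(cv2.findContours(mo,0,1)[0],key=cv2.contourArea)
mm=np.zeros(m.shape,np.uint8);cv2.drawContours(mm,[k],-1,1,-1)
kk=max(cv2.findContours(cv2.morphologyEx(mm,cv2.MORPH_OPEN,cv2.getStructuringElement(2,(11,11))),0,1)[0],key=cv2.contourArea)
e=cv2.fitEllipse(kk);print(np.round(e[0]+e[1],1),plane("top",[e[0]],.062).round(4))
a=plane("top",[e[0]],.04)[0];w=plane("top",k.reshape(-1,2),.04);h=w[np.hypot(*(w-a)[:,:2].T)>.042]
v=(h.mean(0)-a)[:2];print("handle deg",np.degrees(np.arctan2(v[1],v[0])).round(1),len(h))
E
```

```text
[-0.024, 0.007, 0.58] [-0.011, -0.014, 0.005]
[-0.023, 0.006, 0.58] [-0.011, -0.014, 0.005]
n 2 from [0.4742 0.4134 0.145 ] yaw -165.94 t 27.625 F [ 0.4 -0.8 -1.3] w 0.06 12.0
[305.6 237.7  19.9  21. ] [[ 0.4539 -0.11    0.062 ]]
handle deg -14.3 8
```

drive_tool --commands '[{"dp": [-0.02,0.006,0.5],"turn": [0,0,0],"fingers": 50},{"dp": [-0.02,0.006,0.5],"turn": [0,0,0],"fingers": 50},{"dp": [0,0,0.16],"turn": [0,0,0],"fingers": 50},{"dp": [0,0,0],"turn": [0,0,0],"fingers": 50},{"dp": [0,0,0],"turn": [0,0,0],"fingers": 50}]'

```text
clock: 28.25
position: [0.4784, 0.4165, 0.0614]
ee_rot: [-0.382, 3.117, 0.002]
force: [-0.3, -0.9, -1.0]
grip_width: 0.0602
gripper_force: 12.0
```

drive_tool --commands '[{"dp": [0,0,0.04],"turn": [0,0,0],"fingers": 50},{"dp": [0,0,0.04],"turn": [0,0,0],"fingers": 50},{"dp": [0,0,0.03],"turn": [0,0,0],"fingers": 50},{"dp": [0,0,0],"turn": [0,0,0],"fingers": 50},{"dp": [0,0,0],"turn": [0,0,0],"fingers": 50}]'

```text
clock: 28.88
position: [0.4777, 0.4161, 0.0517]
ee_rot: [0.383, -3.118, -0.0]
force: [0.0, -0.6, -0.9]
grip_width: 0.06
gripper_force: 12.0
```

drive_tool --commands '[{"dp": [0,0,0.03],"turn": [0,0,0],"fingers": 50},{"dp": [0,0,0.025],"turn": [0,0,0],"fingers": 50},{"dp": [0,0,0.02],"turn": [0,0,0],"fingers": 50},{"dp": [0,0,0.013],"turn": [0,0,0],"fingers": 50},{"dp": [0,0,0],"turn": [0,0,0],"fingers": 50}]'

```text
clock: 29.5
position: [0.4777, 0.416, 0.045]
ee_rot: [0.383, -3.118, 0.0]
force: [-0.7, -0.4, -2.1]
grip_width: 0.0603
gripper_force: 12.0
```

drive_tool --commands '[{"dp": [0,0,0.01],"turn": [0,0,0],"fingers": 50},{"dp": [0,0,0],"turn": [0,0,0],"fingers": 50}]'

```text
clock: 29.75
position: [0.4778, 0.4161, 0.0445]
ee_rot: [-0.383, 3.118, 0.0]
force: [-0.1, -0.8, -1.2]
grip_width: 0.06
gripper_force: 12.0
```

drive_tool --commands '[{"dp": [0,0,0.013],"turn": [0,0,0],"fingers": 50},{"dp": [0,0,0],"turn": [0,0,0],"fingers": 50},{"dp": [0,0,0],"turn": [0,0,0],"fingers": 50}]'

```text
clock: 30.12
position: [0.4778, 0.4162, 0.0444]
ee_rot: [-0.383, 3.118, -0.001]
force: [-0.7, -1.7, 6.4]
grip_width: 0.0602
gripper_force: 12.0
```

drive_tool --commands '[{"dp": [0,0,0],"turn": [0,0,0],"fingers": 60},{"dp": [0,0,0],"turn": [0,0,0],"fingers": 66},{"dp": [0,0,0],"turn": [0,0,0],"fingers": 80},{"dp": [0,0,0],"turn": [0,0,0],"fingers": 91.9},{"dp": [0,0,0],"turn": [0,0,0],"fingers": 91.9}]'

```text
clock: 30.75
position: [0.4778, 0.416, 0.0432]
ee_rot: [0.383, -3.118, 0.0]
force: [0.5, -0.3, 0.4]
grip_width: 0.0913
gripper_force: 0.0
```

drive_tool --commands '[{"dp": [0,0,-0.3],"turn": [0,0,0],"fingers": 91.9},{"dp": [0,0,-0.6],"turn": [0,0,0],"fingers": 91.9},{"dp": [0,0,-0.6],"turn": [0,0,0],"fingers": 91.9},{"dp": [0,0,0],"turn": [0,0,0],"fingers": 91.9},{"dp": [0,0,0],"turn": [0,0,0],"fingers": 91.9}]'

```text
clock: 31.38
position: [0.4779, 0.4158, 0.1565]
ee_rot: [-0.383, 3.117, -0.0]
force: [-0.3, -0.5, -0.3]
grip_width: 0.0918
gripper_force: 0.0
```

```bash
python3 - <<'E'
from m import *; from pl import *
plan(.453,-.1108,.15,163.5)
im,_=imaging.capture("top");cv2.imwrite("pics/top6.png",im)
E
```

```text
[0.202, -0.673, 0.009] [-0.0, 0.001, 0.508]
[0.166, -0.683, 0.009] [-0.0, 0.001, 0.508]
[0.129, -0.691, 0.009] [-0.0, 0.001, 0.508]
[0.092, -0.697, 0.009] [-0.0, 0.001, 0.508]
[0.055, -0.701, 0.009] [-0.0, 0.001, 0.508]
[0.018, -0.703, 0.009] [-0.0, 0.001, 0.508]
[-0.02, -0.703, 0.009] [-0.0, 0.001, 0.508]
[-0.057, -0.701, 0.009] [-0.0, 0.001, 0.508]
[-0.094, -0.697, 0.009] [-0.0, 0.001, 0.508]
[-0.131, -0.691, 0.009] [-0.0, 0.001, 0.508]
n 10 from [0.4779 0.4158 0.1565] yaw -165.99 t 31.375 F [-0.3 -0.5 -0.3] w 0.0918 0.0
```

View pics/top6.png

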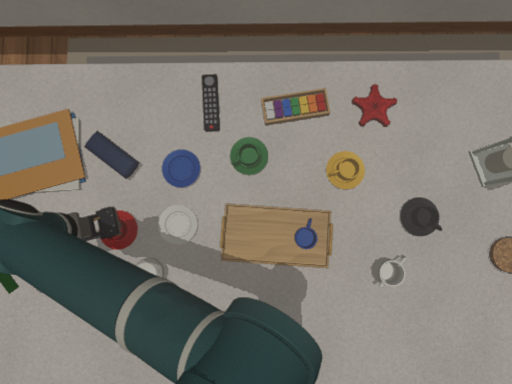

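Green (249,155), yellow (346,170) and grey (420,217) are seated on their saucers, and blue waits at (305,238) with its handle up. Last cup.

drive_tool --commands '[{"dp": [0.202,-0.673,0.009],"turn": [0,0,0.508],"fingers": 91.9},{"dp": [0.166,-0.683,0.009],"turn": [0,0,0.508],"fingers": 91.9},{"dp": [0.129,-0.691,0.009],"turn": [0,0,0.508],"fingers": 91.9},{"dp": [0.092,-0.697,0.009],"turn": [0,0,0.508],"fingers": 91.9},{"dp": [0.055,-0.701,0.009],"turn": [0,0,0.508],"fingers": 91.9}]'

```text
clock: 32.05
position: [0.4646, 0.1507, 0.1515]
ee_rot: [-0.036, -3.139, 0.001]
force: [0.2, 0.0, -0.2]
grip_width: 0.092
gripper_force: 0.0
```

drive_tool --commands '[{"dp": [0.018,-0.703,0.009],"turn": [0,0,0.508],"fingers": 91.9},{"dp": [-0.02,-0.703,0.009],"turn": [0,0,0.508],"fingers": 91.9},{"dp": [-0.057,-0.701,0.009],"turn": [0,0,0.508],"fingers": 91.9},{"dp": [-0.094,-0.697,0.009],"turn": [0,0,0.508],"fingers": 91.9},{"dp": [-0.131,-0.691,0.009],"turn": [0,0,0.508],"fingers": 91.9}]'

```text
clock: 32.67
position: [0.4522, -0.1124, 0.1484]
ee_rot: [-0.452, -3.107, -0.001]
force: [1.8, -0.9, -1.1]
grip_width: 0.092
gripper_force: 0.0
```

drive_tool --commands '[{"dp": [0,0,0],"turn": [0,0,0],"fingers": 91.9},{"dp": [0,0,0],"turn": [0,0,0],"fingers": 91.9}]'

```text
clock: 32.92
position: [0.4527, -0.1099, 0.1486]
ee_rot: [-0.449, -3.108, -0.002]
force: [0.0, 0.6, 0.3]
grip_width: 0.0921
gripper_force: 0.0
```

```bash
python3 - <<'E'
from pl import *
plan(.453,-.1108,.0435,163.5,3)
E
```

```text
[-0.003, -0.004, 0.467] [0.003, -0.004, 0.004]
[-0.003, -0.004, 0.467] [0.003, -0.004, 0.004]
[-0.003, -0.003, 0.467] [0.003, -0.004, 0.004]
n 3 from [ 0.4527 -0.1099  0.1486] yaw 163.57 t 32.925 F [0.  0.6 0.3] w 0.0921 0.0
```

drive_tool --commands '[{"dp": [-0.003,-0.006,0.467],"turn": [0,0,0],"fingers": 91.9},{"dp": [-0.003,-0.006,0.467],"turn": [0,0,0],"fingers": 91.9},{"dp": [0,0,0.46],"turn": [0,0,0],"fingers": 91.9},{"dp": [0,0,0],"turn": [0,0,0],"fingers": 91.9},{"dp": [0,0,0],"turn": [0,0,0],"fingers": 66}]'

```text
clock: 33.55
position: [0.4541, -0.1103, 0.0455]
ee_rot: [0.446, 3.109, 0.001]
force: [-0.5, -0.2, 1.0]
grip_width: 0.0838
gripper_force: 0.0
```

drive_tool --commands '[{"dp": [0,0,0],"turn": [0,0,0],"fingers": 60},{"dp": [0,0,0],"turn": [0,0,0],"fingers": 58},{"dp": [0,0,0],"turn": [0,0,0],"fingers": 50},{"dp": [0,0,0],"turn": [0,0,0],"fingers": 50},{"dp": [0,0,0],"turn": [0,0,0],"fingers": 50}]'

```text
clock: 34.17
position: [0.454, -0.1119, 0.0454]
ee_rot: [0.45, 3.108, -0.001]
force: [-2.3, 1.3, 6.7]
grip_width: 0.0602
gripper_force: 12.0
```

drive_tool --commands '[{"dp": [0,0,-0.07],"turn": [0,0,0],"fingers": 50},{"dp": [0,0,-0.2],"turn": [0,0,0],"fingers": 50},{"dp": [0,0,-0.7],"turn": [0,0,0],"fingers": 50},{"dp": [0,0,-0.75],"turn": [0,0,0],"fingers": 50},{"dp": [0,0,0],"turn": [0,0,0],"fingers": 50}]'

```text
clock: 34.8
position: [0.4558, -0.1121, 0.1777]
ee_rot: [0.449, 3.101, -0.004]
force: [0.4, -0.1, -1.0]
grip_width: 0.0604
gripper_force: 12.0
```

```bash
python3 - <<'E'
from m import *; from pl import *
plan(.652,.2395,.16,163.5)
im,d=imaging.capture("side");p=cloud("side",d);r=np.hypot(p[...,0]-.453,p[...,1]+.111)
q=p[masks(im)["blue"]&(r<.04)&(p[...,2]>.03)];print("blue",len(q),np.percentile(q[:,2],[2,98]))
E
```

```text
[-0.168, 0.748, 0.034] [-0.002, 0.011, 0.0]
[-0.168, 0.748, 0.034] [-0.002, 0.011, 0.0]
[-0.168, 0.748, 0.034] [-0.002, 0.011, 0.0]
[-0.168, 0.748, 0.034] [-0.002, 0.011, 0.0]
[-0.168, 0.748, 0.034] [-0.002, 0.011, 0.0]
[-0.168, 0.748, 0.034] [-0.002, 0.011, 0.0]
[-0.168, 0.748, 0.034] [-0.002, 0.011, 0.0]
n 7 from [ 0.4558 -0.1121  0.1777] yaw 163.51 t 34.8 F [ 0.4 -0.1 -1. ] w 0.0604 12.0
blue 339 [0.14288192 0.19461897]
```

drive_tool --commands '[{"dp": [-0.168,0.748,0.034],"turn": [0,0,0],"fingers": 50},{"dp": [-0.168,0.748,0.034],"turn": [0,0,0],"fingers": 50},{"dp": [-0.168,0.748,0.034],"turn": [0,0,0],"fingers": 50},{"dp": [-0.168,0.748,0.034],"turn": [0,0,0],"fingers": 50},{"dp": [-0.168,0.748,0.034],"turn": [0,0,0],"fingers": 50}]'

```text
clock: 35.48
position: [0.593, 0.1405, 0.1588]
ee_rot: [-0.449, -3.106, 0.003]
force: [-0.1, -0.6, -1.4]
grip_width: 0.0601
gripper_force: 12.0
```

drive_tool --commands '[{"dp": [-0.168,0.748,0.034],"turn": [0,0,0],"fingers": 50},{"dp": [-0.168,0.748,0.034],"turn": [0,0,0],"fingers": 50},{"dp": [0,0,0],"turn": [0,0,0],"fingers": 50},{"dp": [0,0,0],"turn": [0,0,0],"fingers": 50}]'

```text
clock: 35.98
position: [0.6481, 0.2394, 0.1537]
ee_rot: [-0.448, -3.107, 0.004]
force: [-0.4, -1.2, -0.3]
grip_width: 0.0604
gripper_force: 12.0
```

```bash
python3 - <<'E'
from pl import *
plan(.652,.2395,.062,163.5)
E
```

```text
[-0.026, 0.01, 0.611] [-0.013, -0.012, 0.007]
[-0.025, 0.009, 0.611] [-0.013, -0.012, 0.007]
n 2 from [0.6481 0.2394 0.1537] yaw 163.59 t 35.975 F [-0.4 -1.2 -0.3] w 0.0604 12.0
```

drive_tool --commands '[{"dp": [-0.02,0.006,0.5],"turn": [0,0,0],"fingers": 50},{"dp": [-0.02,0.006,0.5],"turn": [0,0,0],"fingers": 50},{"dp": [0,0,0.2],"turn": [0,0,0],"fingers": 50},{"dp": [0,0,0],"turn": [0,0,0],"fingers": 50},{"dp": [0,0,0],"turn": [0,0,0],"fingers": 50}]'

```text
clock: 36.6
position: [0.6532, 0.2401, 0.0674]
ee_rot: [0.45, 3.107, 0.002]
force: [0.3, 0.3, -0.7]
grip_width: 0.0596
gripper_force: 12.0
```

drive_tool --commands '[{"dp": [0,0,0.04],"turn": [0,0,0],"fingers": 50},{"dp": [0,0,0.04],"turn": [0,0,0],"fingers": 50},{"dp": [0,0,0.04],"turn": [0,0,0],"fingers": 50},{"dp": [0,0,0],"turn": [0,0,0],"fingers": 50},{"dp": [0,0,0],"turn": [0,0,0],"fingers": 50}]'

```text
clock: 37.22
position: [0.6524, 0.24, 0.0567]
ee_rot: [-0.45, -3.109, -0.0]
force: [-0.9, 0.8, 0.3]
grip_width: 0.06
gripper_force: 12.0
```

drive_tool --commands '[{"dp": [0,0,0.04],"turn": [0,0,0],"fingers": 50},{"dp": [0,0,0.04],"turn": [0,0,0],"fingers": 50},{"dp": [0,0,0.03],"turn": [0,0,0],"fingers": 50},{"dp": [0,0,0.015],"turn": [0,0,0],"fingers": 50},{"dp": [0,0,0],"turn": [0,0,0],"fingers": 50}]'

```text
clock: 37.85
position: [0.6523, 0.2399, 0.0472]
ee_rot: [-0.45, -3.109, 0.0]
force: [-0.1, 0.3, -1.1]
grip_width: 0.0601
gripper_force: 12.0
```

drive_tool --commands '[{"dp": [0,0,0.013],"turn": [0,0,0],"fingers": 50},{"dp": [0,0,0],"turn": [0,0,0],"fingers": 50}]'

```text
clock: 38.1
position: [0.6524, 0.2399, 0.0463]
ee_rot: [-0.45, -3.109, 0.0]
force: [0.8, 0.2, -0.5]
grip_width: 0.0597
gripper_force: 12.0
```

drive_tool --commands '[{"dp": [0,0,0.013],"turn": [0,0,0],"fingers": 50},{"dp": [0,0,0.008],"turn": [0,0,0],"fingers": 50},{"dp": [0,0,0],"turn": [0,0,0],"fingers": 50}]'

```text
clock: 38.48
position: [0.6525, 0.24, 0.0455]
ee_rot: [0.45, 3.109, -0.0]
force: [-2.8, -0.6, 4.9]
grip_width: 0.0603
gripper_force: 12.0
```

drive_tool --commands '[{"dp": [0,0,0],"turn": [0,0,0],"fingers": 60},{"dp": [0,0,0],"turn": [0,0,0],"fingers": 66},{"dp": [0,0,0],"turn": [0,0,0],"fingers": 80},{"dp": [0,0,0],"turn": [0,0,0],"fingers": 91.9},{"dp": [0,0,0],"turn": [0,0,0],"fingers": 91.9}]'

```text
clock: 39.1
position: [0.6523, 0.2399, 0.0446]
ee_rot: [-0.45, -3.109, 0.0]
force: [0.7, 0.8, 0.3]
grip_width: 0.0917
gripper_force: 0.0
```

drive_tool --commands '[{"dp": [0,0,-0.3],"turn": [0,0,0],"fingers": 91.9},{"dp": [0,0,-0.6],"turn": [0,0,0],"fingers": 91.9},{"dp": [0,0,-0.8],"turn": [0,0,0],"fingers": 91.9},{"dp": [0,0,-0.8],"turn": [0,0,0],"fingers": 91.9},{"dp": [0,0,0],"turn": [0,0,0],"fingers": 91.9}]'

```text
clock: 39.72
position: [0.6545, 0.2422, 0.2404]
ee_rot: [0.448, 3.099, 0.01]
force: [-0.2, 0.7, -0.9]
grip_width: 0.0917
gripper_force: 0.0
```

drive_tool --commands '[{"dp": [0.3,-0.7,0],"turn": [0,0,0],"fingers": 91.9},{"dp": [0.3,-0.7,0],"turn": [0,0,0],"fingers": 91.9},{"dp": [0.3,-0.7,0],"turn": [0,0,0],"fingers": 91.9},{"dp": [0,0,0],"turn": [0,0,0],"fingers": 91.9},{"dp": [0,0,0],"turn": [0,0,0],"fingers": 91.9}]'

```text
clock: 40.35
position: [0.5435, 0.1084, 0.2331]
ee_rot: [0.45, 3.108, 0.001]
force: [0.6, 0.1, 0.8]
grip_width: 0.0917
gripper_force: 0.0
```

```bash
python3 - <<'E'
from m import *; from pl import *
a,_=imaging.capture("top");b,_=imaging.capture("side");cv2.imwrite("pics/fs.png",cv2.resize(b[120:384,170:330],None,fx=2.2,fy=2.2))
cv2.imwrite("pics/ft.png",cv2.resize(a[120:290,80:460],None,fx=2.1,fy=2.1))
E
```

```text
(no output)
```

View pics/fs.png

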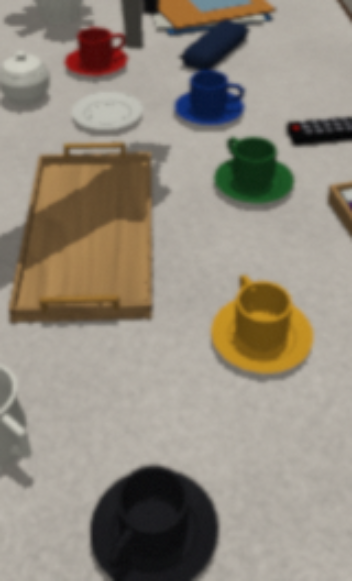

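View pics/ft.png

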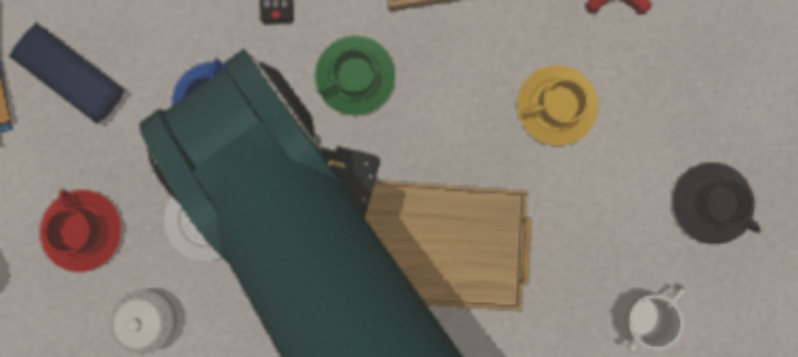

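All five cups stand upright in their own saucers: in the side crop red (95,45), blue (208,92), green (253,165), yellow (263,315) and grey (153,505). The tray is empty and the arm is clear.

```bash
python3 -c "
from plant import order
print(order.hand_in())"
```

```text
the job is handed in; nothing more can be done
None
```

All five cups stand upright in the saucers of their own colour, set down gently with the saucers left in place, and the job was handed in at about 40 s of the 131 s allowed.

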